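# Put the canisters away in the slotted rack and pin its bar

### The job

Slide the rack's steel bar fully open, then put every knobbed steel canister on the worktop into the wooden rack: standing upright, its stem run in along one of the three slots under the top board, pushed right back against the back wall or, as a second one in the same lane, right up against the canister behind it. When all are in, slide the bar fully closed across the slots and drop the loose steel pin down through the bar's eye and the rack's lug until its head rests on the bar. Leave the other kitchen things where they are.

Things in the scene. Friction and masses are not known exactly. Their poses are not given: they have to be found in the camera images.
- rack: fixed dark wooden rack, 130 deep (x), 228 wide (y), 100 mm high; place and yaw vary. Origin: centre of underside; x points from the open front (edge at x = -65 mm) to the back wall (inside at 59), y left, z up. Floor 6 mm thick, top board z 88 to 100. Board has three slots 20 mm wide along x at y = -66, 0, 66, flared to 32 over the first 15 mm at the open front, ending at x = 42; no dividers below
- bar (a joint): steel bar lying on the board's front edge (z 101 to 110, x -63 to -51 mm in the rack's frame), sliding along the rack's y; m: 0 = closed across all slots, grows to the rack's left (+y), 0.24 = fully open, slots clear, the bar reaching 332 mm left of the rack's centre. Starts at 0 to 0.05; about 2 N to slide, stays where left
- bar_handle (a point): top centre of the bar's upright black round knob, 18 mm across, 34 mm high (z 110 to 144 mm), by which the bar is slid; in the rack's frame at x = -74 mm, y = -92 mm + bar
- rack_pin_hole (a point): centre of the mouth (100 mm high, axes as the rack's) of a vertical 11 mm hole through the rack's fixed steel lug, 12 mm thick, at its front right corner (rack x = -62, y = -134 mm). With the bar closed the 11 mm hole of the bar's eye (z 101 to 110 mm, at the bar's right end) lies right above it
- pin: loose steel pin: shank 8 mm across, 36 long, tip tapered over 4 mm, then a round head 20 mm across, 30 high; 0.05 kg. Origin: its tip, z up the pin. Starts upright in a fixed 50 x 50 x 40 mm light wooden block with a 12 mm hole, head resting on the block (z 40 to 70 mm). When home in the rack its tip is 26 mm below rack_pin_hole
- can1: steel canister (3 to 5 alike present): body 56 mm across, 74 high, on it a stem 14 mm across from z 74 to 108, then a brown wooden knob 28 mm across from 108 to 136 mm, best gripped there from above; about 0.28 kg, heavy base. Origin: centre of underside, z up. None when absent or held. In the rack it stands on the floor, centre at rack x = 31 mm (back) or -25 mm (second in the lane)
- can2: another canister just like can1, or None when absent
- can3: another canister just like can1, or None when absent
- can4: another canister just like can1, or None when absent
- can5: another canister just like can1, or None when absent
- mug: white mug with a side handle, 72 mm across, 85 mm high, among the canisters; not to be moved. Origin: centre of underside
- jam: amber glass jar with a flat lid and no knob, 60 mm across, 85 mm high, among the canisters; not to be moved. Origin: centre of underside
- bowl: blue bowl, 100 mm across, 50 mm high, right; not to be moved. Origin: centre of underside
- oil: green glass bottle, 66 mm across, 220 mm high, left behind; not to be moved. Origin: centre of underside
- mill: dark wooden pepper mill, 52 mm across, 150 mm high, behind right; not to be moved. Origin: centre of underside
- spatula: wooden-handled spatula lying flat, near right; not to be moved
Mind the look-alikes: they are no part of the job. What is shaped like the can5 but pink or turquoise is not meant.

How it is judged (in metres and radians):
On the way, in this order (a step that is already met when the one before it is completed fails the run):
1. the bar is slid open (value of joint bar above 0.22 m), for 0.1 s.
2. all canisters stand in the rack's lanes, pushed right back, and are let go (x of can1 in the frame of rack between -0.042 and 0.04 m and y of can1 in the frame of rack between -0.08 and 0.08 m and z of can1 in the frame of rack between 0 and 0.015 m and angle between each of can1, can2, can3, can4, can5's own z axis and vertical below 0.1 rad and (x of can1 in the frame of rack above 0.023 m or (horizontal distance between can1 and can2 below 0.064 m and x of can2 in the frame of rack above 0.023 m and x of can1 in the frame of rack below -0.01 m) or (horizontal distance between can1 and can3 below 0.064 m and x of can3 in the frame of rack above 0.023 m and x of can1 in the frame of rack below -0.01 m) or (horizontal distance between can1 and can4 below 0.064 m and x of can4 in the frame of rack above 0.023 m and x of can1 in the frame of rack below -0.01 m) or (horizontal distance between can1 and can5 below 0.064 m and x of can5 in the frame of rack above 0.023 m and x of can1 in the frame of rack below -0.01 m)) and x of can2 in the frame of rack between -0.042 and 0.04 m and y of can2 in the frame of rack between -0.08 and 0.08 m and z of can2 in the frame of rack between 0 and 0.015 m and (x of can2 in the frame of rack above 0.023 m or (horizontal distance between can2 and can1 below 0.064 m and x of can1 in the frame of rack above 0.023 m and x of can2 in the frame of rack below -0.01 m) or (horizontal distance between can2 and can3 below 0.064 m and x of can3 in the frame of rack above 0.023 m and x of can2 in the frame of rack below -0.01 m) or (horizontal distance between can2 and can4 below 0.064 m and x of can4 in the frame of rack above 0.023 m and x of can2 in the frame of rack below -0.01 m) or (horizontal distance between can2 and can5 below 0.064 m and x of can5 in the frame of rack above 0.023 m and x of can2 in the frame of rack below -0.01 m)) and x of can3 in the frame of rack between -0.042 and 0.04 m and y of can3 in the frame of rack between -0.08 and 0.08 m and z of can3 in the frame of rack between 0 and 0.015 m and (x of can3 in the frame of rack above 0.023 m or (horizontal distance between can3 and can1 below 0.064 m and x of can1 in the frame of rack above 0.023 m and x of can3 in the frame of rack below -0.01 m) or (horizontal distance between can3 and can2 below 0.064 m and x of can2 in the frame of rack above 0.023 m and x of can3 in the frame of rack below -0.01 m) or (horizontal distance between can3 and can4 below 0.064 m and x of can4 in the frame of rack above 0.023 m and x of can3 in the frame of rack below -0.01 m) or (horizontal distance between can3 and can5 below 0.064 m and x of can5 in the frame of rack above 0.023 m and x of can3 in the frame of rack below -0.01 m)) and x of can4 in the frame of rack between -0.042 and 0.04 m and y of can4 in the frame of rack between -0.08 and 0.08 m and z of can4 in the frame of rack between 0 and 0.015 m and (x of can4 in the frame of rack above 0.023 m or (horizontal distance between can4 and can1 below 0.064 m and x of can1 in the frame of rack above 0.023 m and x of can4 in the frame of rack below -0.01 m) or (horizontal distance between can4 and can2 below 0.064 m and x of can2 in the frame of rack above 0.023 m and x of can4 in the frame of rack below -0.01 m) or (horizontal distance between can4 and can3 below 0.064 m and x of can3 in the frame of rack above 0.023 m and x of can4 in the frame of rack below -0.01 m) or (horizontal distance between can4 and can5 below 0.064 m and x of can5 in the frame of rack above 0.023 m and x of can4 in the frame of rack below -0.01 m)) and x of can5 in the frame of rack between -0.042 and 0.04 m and y of can5 in the frame of rack between -0.08 and 0.08 m and z of can5 in the frame of rack between 0 and 0.015 m and (x of can5 in the frame of rack above 0.023 m or (horizontal distance between can5 and can1 below 0.064 m and x of can1 in the frame of rack above 0.023 m and x of can5 in the frame of rack below -0.01 m) or (horizontal distance between can5 and can2 below 0.064 m and x of can2 in the frame of rack above 0.023 m and x of can5 in the frame of rack below -0.01 m) or (horizontal distance between can5 and can3 below 0.064 m and x of can3 in the frame of rack above 0.023 m and x of can5 in the frame of rack below -0.01 m) or (horizontal distance between can5 and can4 below 0.064 m and x of can4 in the frame of rack above 0.023 m and x of can5 in the frame of rack below -0.01 m)) and contact force between the fingers and can1 below 0.2 N and contact force between the fingers and can2 below 0.2 N and contact force between the fingers and can3 below 0.2 N and contact force between the fingers and can4 below 0.2 N and contact force between the fingers and can5 below 0.2 N), for 0.2 s.
3. the bar is fully closed (value of joint bar below 0.004 m), for 0.2 s.
4. the pin is down through bar and lug (horizontal distance between pin and rack_pin_hole below 0.005 m and z of pin in the frame of rack_pin_hole below -0.021 m and angle between pin's own z axis and vertical below 0.15 rad), for 0.2 s.
At the end, for the whole second after the job is handed in: every canister upright in its lane behind the bar; bar within 4 mm of closed; pin upright through eye and lug, head within 5 mm of the bar, at rest; no other thing moved over 30 mm (that each was pushed back to within 8 mm of the wall or of the one behind is judged before the bar closes) (all of step 4 and x of can1 in the frame of rack between -0.046 and 0.04 m and y of can1 in the frame of rack between -0.08 and 0.08 m and z of can1 in the frame of rack between 0 and 0.02 m and angle between each of can1, can2, can3, can4, can5's own z axis and vertical below 0.2 rad and x of can2 in the frame of rack between -0.046 and 0.04 m and y of can2 in the frame of rack between -0.08 and 0.08 m and z of can2 in the frame of rack between 0 and 0.02 m and x of can3 in the frame of rack between -0.046 and 0.04 m and y of can3 in the frame of rack between -0.08 and 0.08 m and z of can3 in the frame of rack between 0 and 0.02 m and x of can4 in the frame of rack between -0.046 and 0.04 m and y of can4 in the frame of rack between -0.08 and 0.08 m and z of can4 in the frame of rack between 0 and 0.02 m and x of can5 in the frame of rack between -0.046 and 0.04 m and y of can5 in the frame of rack between -0.08 and 0.08 m and z of can5 in the frame of rack between 0 and 0.02 m and value of joint bar below 0.004 m and linear speed of pin below 0.02 m/s); the robot touches nothing.
It fails at once if another kitchen thing is moved by more than 30 mm (distance of any of mug, jam, bowl, oil, mill, spatula from where it was at the start of the episode above 0.03 m).
Of can1, can2, can3, can4, can5 only 3 to 5 are there at a start; the rules pass over those that are not, and their reading is None.
At some moment in a run one of can1, can2, can3, can4, can5 may be knocked a few centimetres aside while the robot is not near it.
It also fails if it takes over 210 s, if anything falls off the work surface, if the arm or the gripper's body presses on something with over 40 N, if the wrist force passes 120 N, or if a joint passes its speed limit or range.

### The arm

A 6-joint arm with a two-finger parallel gripper is mounted at the origin on the work surface. World frame = base frame: x ahead of the robot, y to its left, z up, the work surface at z = 0. Lengths are in mm, angles in rad, forces in N, time in s.
With the tool pointing down it reaches from about 400 to 925 mm from the base axis. Payload 12.5 kg.
Tool frame: the origin (TCP) lies between the finger pads; the fingertips stand env.tip_extent ahead of it and the grasp point (between the pads) lies 11 mm behind it (env.tip_extent is the distance from the TCP to the fingertips, in mm); z points along the fingers, y is the line along which they close (so a half turn about z gives the same grasp; the last joint's range is limited). The gripper opens to 95 mm and grips with 3 to 60 N. Pads are 20 mm wide; open, the fingers measure 119 mm over their backs; the gripper's body (75 mm by 180 mm) begins 59 mm behind the grasp point.
Start: joints at [1.055, 0.491, 1.559, -0, 1.092, -0.106], TCP at [249.002, 573.275, 222.661] pointing down, gripper open.
Joint ranges: [-3.1, 3.1], [-0.84, 2.19], [0.05, 2.79], [-1.13, 4.28], [0.06, 2.93], [-2.69, 2.69]. Speed limits (rad/s): [2.22, 2.22, 2.79, 3.14, 3.14, 3.14].

### API

Orientations are given as [roll, pitch, yaw] about the fixed x, y, z axes, in that order (R = Rz(yaw) Ry(pitch) Rx(roll)).
In Python, from cell import env gives the robot as it stands.
- The arm moves only by the tool carry_out, never from a script. Its argument "motion" is a list of rows, each a list of 5 numbers: the shift along the tool's x, y, z in mm, then the turn about the tool's z in degrees, then the closure, from 0 (fully open) to 1 (shut). A call has 1 to 12 rows; each row shifts and turns the commanded pose from where the row before left it, along the tool's axes as they then stand; what a row does not reach is not made up. A row lasts 1/10 s, in which the tool goes at most 50 mm and 8.59 degrees, less where a joint would pass 70% of its speed; a pose out of reach is approached as far as the arm can. A call with a gripper value outside its range is refused whole. The fingers move at their own pace and stop on an object; the grip force is fixed at half the most. Time passes only in rows, so rows that do not move let the fingers close. It gives the time, the measured TCP pose, the force, the opening and the grip force at its end, in the units of the state.
- env.state(): the state, without advancing time (a new reading comes with each control period).
- env.read_camera(name): name is "side" or "top"; returns a dict with "color" (384x512x3 uint8, red, green, blue), "K" (3x3 intrinsics, pixels), "R" (3x3) and "t" (3): a world point X has camera coordinates R X + t. Camera axes: x right, y down, z forward; pixel columns grow to the right and rows downward; lengths in mm; the calibration is good to about 2 mm. A picture is of the moment at which its call begins. There is no depth.
- env.job_done(): hands the job in; it is judged then, once.
The state is a dict: "t": time; "joints": joint angles; "qvel": joint speeds; "tau": joint torques, N m; "eef_pos": TCP position; "tcp_rot": TCP orientation; "ft_force": force on the tool from outside, world axes, zero at the start; "moment": the same for the moment, N m; "opening": opening from 0.0 (shut) to 1.0 (fully open); "grip_force": force on a finger pad.
Only numpy, scipy, OpenCV 4.12 (cv2) and the standard library are available. Lean on these libraries where they do the work, as an engineer would, in place of code of your own. Each camera call takes 0.05 s, during which the arm holds its last target. There are 200 camera calls.

## Working session

There is one attempt and no reset: what is moved stays moved. The work goes in short steps, Python scripts to look and compute and a tool call to move; the robot and the scene stay as the last step left them, time stands still between calls to the robot, and variables do not carry over. Pictures are saved under pics/ and viewed, at most 19 in all, crops included, and the job is handed in when it is done.

Besides the shell and the picture viewer there is one more tool, called after "Emit:" in YAML: its name, and indented under it one key for each argument. carry_out: Moves the arm, as the interface text tells. Its arguments: {"type":"object","properties":{"motion":{"type":"array"}},"required":["motion"]}

```bash
ls; mkdir -p pics
python3 - <<'E'
from cell import env
import cv2,numpy as np
s=env.state();print({k:np.round(v,3).tolist() for k,v in s.items()},env.tip_extent)
for n in("side","top"):
    c=env.read_camera(n);print(n,c["K"].round(1).tolist(),c["R"].round(4).tolist(),c["t"].round(1).tolist())
    np.savez(f"pics/{n}0.npz",**c)
    cv2.imwrite(f"pics/{n}0.png",cv2.resize(c["color"][:,:,::-1],(800,600),interpolation=cv2.INTER_CUBIC))
E
```

```text
pics
{'t': 0.0, 'joints': [1.055, 0.492, 1.559, 0.0, 1.092, -0.106], 'qvel': [0.001, -0.0, -0.002, -0.002, 0.002, -0.0], 'tau': [0.002, -61.266, -25.818, 0.069, 0.048, -0.0], 'eef_pos': [248.863, 573.066, 222.047], 'tcp_rot': [-3.14, -0.0, 2.732], 'ft_force': [0.997, 0.069, -0.661], 'moment': [0.064, 0.006, 0.013], 'grip_force': 0.0, 'opening': 1.003} 8.0
side [[349.0, 0.0, 255.8], [0.0, 349.0, 187.9], [0.0, 0.0, 1.0]] [[0.8538, -0.5201, -0.022], [-0.3415, -0.5277, -0.7777], [0.3929, 0.6715, -0.6282]] [-456.5, 263.6, 849.1]
top [[379.8, 0.0, 252.8], [0.0, 379.8, 186.5], [0.0, 0.0, 1.0]] [[-0.0102, -0.9999, 0.0006], [-0.9968, 0.0101, -0.0799], [0.0799, -0.0015, -0.9968]] [-18.1, 535.5, 1371.2]
```

View pics/side0.png

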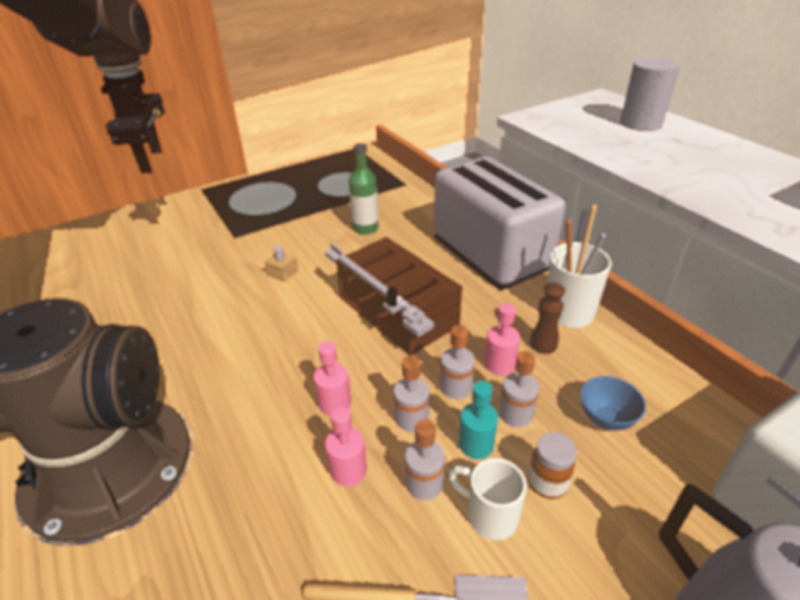

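View pics/top0.png

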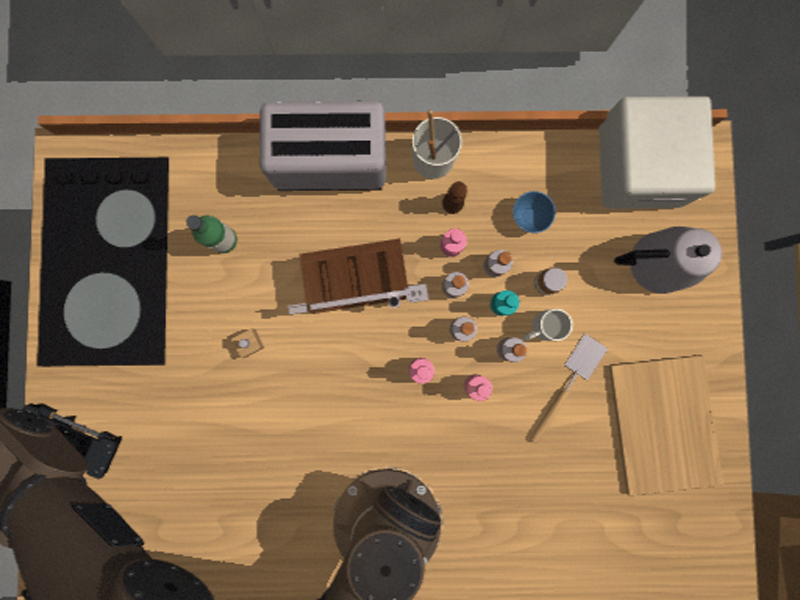

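Brown-knobbed canisters (top view, 800x600): (503,258), (458,284), (468,328), (517,350). These appear in the side view at knobs (525,362), (459,335), (411,368) and (425,432). Look-alikes I won't touch are pink (454,241), (421,371) and (480,388), turquoise (507,301), jam (553,280) and the mug (554,325). The rack is at (355,275), the bar knob at (394,301) and the pin block at (244,343).

```bash
cat > h.py <<'E'
import cv2,numpy as np
from cell import env
def load(f): return dict(np.load(f))
def ray(c,p):
    C=-c["R"].T@c["t"]; d=c["R"].T@np.linalg.inv(c["K"])@np.array([p[0],p[1],1.]); return C,d/np.linalg.norm(d)
def onz(c,p,z):
    C,d=ray(c,p); return C+d*(z-C[2])/d[2]
def tri(cs,ps):
    A=np.zeros((3,3));b=np.zeros(3)
    for c,p in zip(cs,ps):
        C,d=ray(c,p);M=np.eye(3)-np.outer(d,d);A+=M;b+=M@C
    X=np.linalg.solve(A,b); return X
def proj(c,X):
    v=c["K"]@(c["R"]@np.asarray(X,float)+c["t"]); return v[:2]/v[2]
def blobs(c,lo,hi,amin=8):
    m=cv2.inRange(cv2.cvtColor(c["color"],cv2.COLOR_RGB2HSV),lo,hi)
    n,_,st,ce=cv2.connectedComponentsWithStats(m)
    return [(ce[i].round(1).tolist(),int(st[i,4])) for i in range(1,n) if st[i,4]>=amin],m
KN=((4,120,60),(14,235,190))
E
python3 - <<'E'
from h import *
s,t=load("pics/side0.npz"),load("pics/top0.npz")
hs=lambda c,p:cv2.cvtColor(c["color"],cv2.COLOR_RGB2HSV)[int(p[1]*.64),int(p[0]*.64)].tolist()
print([hs(s,p) for p in[(459,335),(411,365),(525,362),(425,432),(400,270)]],[hs(t,p) for p in[(504,258),(458,284),(468,328),(518,350),(340,265),(394,302)]])
for n,c in(("s",s),("t",t)): print(n,[b for b in blobs(c,*KN)[0] if b[1]<400])
a=cv2.resize(t["color"][140:240,130:290,::-1],(800,500),interpolation=cv2.INTER_CUBIC)
b=cv2.resize(s["color"][140:235,160:310,::-1],(800,507),interpolation=cv2.INTER_CUBIC)
cv2.imwrite("pics/ct.png",a);cv2.imwrite("pics/cs.png",b)
E
```

```text
[[12, 166, 184], [11, 164, 182], [11, 164, 176], [11, 163, 193], [11, 154, 103]] [[13, 157, 162], [13, 162, 157], [12, 156, 155], [12, 160, 166], [11, 154, 93], [0, 0, 39]]
s [([2.5, 28.5], 30), ([304.0, 31.9], 60), ([252.8, 34.2], 14), ([1.9, 38.9], 17), ([206.5, 38.0], 12), ([221.8, 41.6], 40), ([199.1, 48.0], 41), ([302.3, 58.4], 65), ([31.7, 80.3], 11), ([169.7, 113.8], 365), ([238.8, 103.1], 12), ([363.6, 155.8], 56), ([148.4, 148.7], 10), ([279.5, 153.9], 15), ([294.4, 166.2], 25), ([308.0, 176.8], 9), ([395.0, 176.6], 9), ([335.2, 232.8], 120), ([291.5, 238.5], 77), ([199.1, 244.7], 80), ([246.8, 252.9], 231), ([318.4, 249.0], 29), ([368.5, 252.0], 8), ([273.8, 257.1], 18), ([331.7, 257.3], 39), ([279.6, 258.0], 12), ([282.8, 262.5], 11), ([204.6, 279.6], 218), ([271.2, 277.9], 146), ([252.3, 289.7], 302), ([352.1, 301.7], 206), ([283.5, 300.4], 8), ([351.5, 317.8], 10), ([460.5, 333.8], 8)]
t [([459.5, 73.6], 71), ([258.5, 76.9], 277), ([276.3, 94.6], 20), ([293.6, 122.7], 111), ([322.5, 164.7], 51), ([347.8, 182.2], 32), ([293.4, 179.8], 50), ([298.8, 209.8], 50), ([332.2, 223.7], 55), ([501.8, 324.8], 18), ([494.8, 331.4], 8), ([504.3, 338.4], 25), ([498.1, 333.7], 10), ([497.5, 342.2], 22), ([503.0, 347.2], 10), ([501.8, 358.1], 13), ([508.4, 365.5], 14), ([495.8, 376.3], 33), ([494.6, 380.4], 9)]
```

View pics/ct.png

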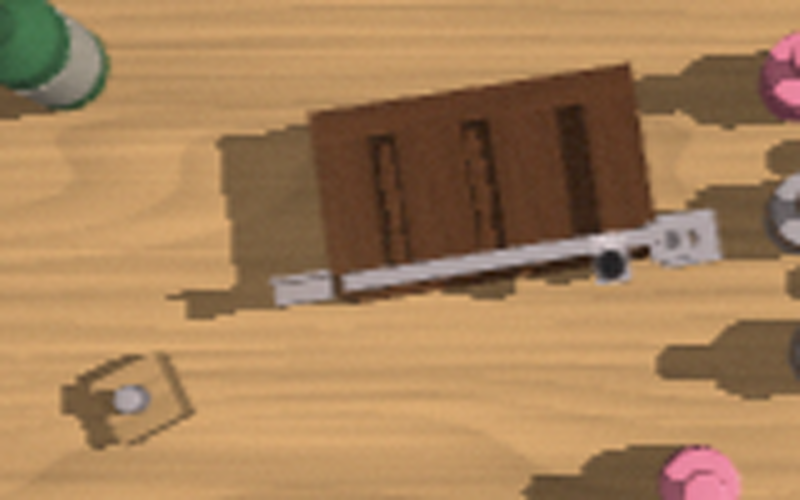

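View pics/cs.png

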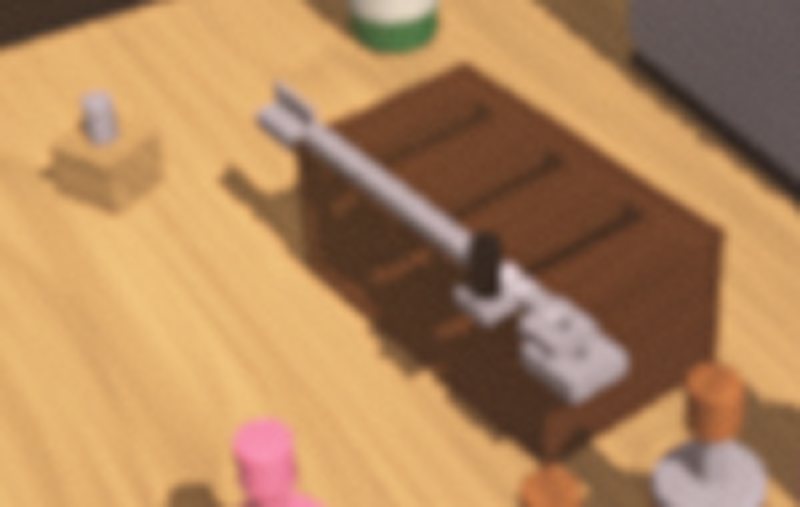

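The crops show the rack with its back-left and back-right corners at (310,113) and (630,64) in the top crop, and (465,63) and (722,235) in the side crop. The bar is nearly closed, with its black knob at about (610,262) top. The bar eye is at (672,240) and the lug hole at (693,238). The pin head is at (130,398).

Run:
```python
from h import *
s,t=load("pics/side0.npz"),load("pics/top0.npz")
T=lambda x,y:((x+.5)/5-.5+130,(y+.5)/5-.5+140)
S=lambda x,y:((x+.5)*150/800-.5+160,(y+.5)*95/507-.5+140)
for n,z,a,b in[("BL",100,(310,113),(465,63)),("BR",100,(630,64),(722,235)),("handle",144,(610,260),(485,237)),("lug/eye r",110,(693,238),(570,325)),("eye l",110,(672,240),(548,340)),
   ("pinhead",70,(128,397),(97,95)),("slotendL",100,(384,137),(488,107)),("slotendM",100,(477,122),(557,157)),("slotendR",100,(570,107),(635,211))]:
    print(n,onz(t,T(*a),z).round(1),onz(s,S(*b),z).round(1),tri([t,s],[T(*a),S(*b)]).round(1))
def knob(c,p,w=14):
    x,y=int(p[0]),int(p[1]);H=cv2.cvtColor(c["color"],cv2.COLOR_RGB2HSV)
    m=np.zeros(H.shape[:2],np.uint8);m[y-w:y+w,x-w:x+w]=cv2.inRange(H,(4,145,60),(14,255,215))[y-w:y+w,x-w:x+w]
    n,L,st,ce=cv2.connectedComponentsWithStats(m);i=1+np.argmax(st[1:,4]);return ce[i],st[i,4]
for a,b in[((322.5,164.7),(336,232)),((293.4,179.8),(294,214)),((298.8,209.8),(263,236)),((332.2,223.7),(272,276))]:
    pa,na=knob(t,a,9);pb,nb=knob(s,b,11);print(pa.round(1),pb.round(1),na,nb,tri([t,s],[pa,pb]).round(1),onz(t,pa,125).round(1),onz(s,pb,122).round(1))
```

```text
BL [615.7 188.4 100. ] [613.8 182.9 100. ] [616.7 189.   95.6]
BR [647.9 -34.5 100. ] [644.8 -41.7 100. ] [649.5 -34.8  93.3]
handle [508.3 -19.2 144. ] [508.4 -21.7 144. ] [508.9 -19.5 142.2]
lug/eye r [525.1 -76.3 110. ] [528.9 -69.3 110. ] [524.6 -76.  117. ]
eye l [523.9 -61.9 110. ] [513.5 -72.9 110. ] [523.  -61.3  97.1]
pinhead [420.2 320.5  70. ] [421.  320.3  70. ] [420.6 320.4  70.1]
slotendL [598.4 137.  100. ] [601.1 133.8 100. ] [600.3 136.3  98.6]
slotendM [608.3  72.3 100. ] [608.4  68.3 100. ] [609.6  72.1  97.1]
slotendR [618.1   7.6 100. ] [617.2   1.7 100. ] [619.8   7.2  95.3]
[322.6 164.9] [336.1 231.4] 46 135 [ 599.8 -263.7  121.1] [ 598.2 -262.2  125. ] [ 600.3 -264.9  122. ]
[293.2 179.9] [291.2 211.6] 40 229 [ 546.1 -159.6  131.3] [ 547.9 -161.   125. ] [ 551.1 -151.1  122. ]
[298.9 209.8] [262.9 234. ] 42 164 [ 447.2 -179.1  123.3] [ 446.3 -178.4  125. ] [ 448.7 -178.4  122. ]
[332.4 223.8] [272.1 276.5] 47 160 [ 399.1 -291.3  121.6] [ 398.1 -290.   125. ] [ 400.  -292.1  122. ]
```

Emit:
carry_out:
  motion:
    - [0,0,0,8.3,0]
    - [0,0,0,8.3,0]
    - [0,0,0,8.3,0]
    - [0,0,0,8.3,0]
    - [0,0,0,8.3,0]
    - [0,0,0,8.3,0]
    - [0,0,0,8.3,0]
    - [-45,12,4,0,0]
    - [-45,12,4,0,0]
    - [-45,12,4,0,0]
    - [-45,12,4,0,0]
    - [-45,12,4,0,0]

```text
t: 1.3
eef_pos: [341.5, 357.8, 202.4]
tcp_rot: [-3.141, 0.0, 1.718]
ft_force: [1.8, 0.8, 0.4]
opening: 1.0
grip_force: 0.0
```

Emit:
carry_out:
  motion:
    - [-45,12,4,0,0]
    - [-45,12,4,0,0]
    - [-45,12,4,0,0]
    - [-45,12,4,0,0]
    - [-45,12,4,0,0]
    - [-45,12,4,0,0]
    - [-45,12,4,0,0]
    - [-45,12,4,0,0]
    - [-39,14,4,0,0]
    - [0,0,0,0,0]

```text
t: 2.3
eef_pos: [510.3, -22.9, 165.9]
tcp_rot: [3.141, 0.0, 1.714]
ft_force: [0.1, 0.3, 0.3]
opening: 1.002
grip_force: 0.0
```

Emit:
carry_out:
  motion:
    - [3,-1,10,0,0]
    - [0,0,15,0,0]
    - [0,0,16,0,0]
    - [0,0,0,0,0]
    - [0,0,0,0,0.5]
    - [0,0,0,0,0.5]
    - [0,0,0,0,0.7]
    - [0,0,0,0,0.7]
    - [0,0,0,0,0.75]
    - [0,0,0,0,0.75]

```text
t: 3.3
eef_pos: [507.2, -16.3, 125.8]
tcp_rot: [3.141, 0.0, 1.718]
ft_force: [-0.4, -0.1, 0.4]
opening: 0.553
grip_force: 0.0
```

Emit:
carry_out:
  motion:
    - [0,0,0,0,0.76]
    - [0,0,0,0,0.76]
    - [0,0,0,0,0.76]
    - [0,0,0,0,0.78]
    - [0,0,0,0,0.78]
    - [0,0,0,0,0.8]
    - [0,0,0,0,0.8]
    - [0,0,0,0,0.8]

```text
t: 4.1
eef_pos: [506.1, -16.4, 125.6]
tcp_rot: [-3.139, -0.0, 1.718]
ft_force: [-6.1, -2.1, 3.6]
opening: 0.203
grip_force: 3.0
```

Emit:
carry_out:
  motion:
    - [0,-1,0,0,0.8]
    - [0,-0.5,0,0,0.8]
    - [0,0,0,0,1]
    - [0,0,0,0,1]
    - [0,0,0,0,1]
    - [0,0,0,0,1]
    - [0,0,0,0,1]

```text
t: 4.8
eef_pos: [505.5, -16.5, 125.6]
tcp_rot: [-3.141, -0.0, 1.718]
ft_force: [-3.9, -0.3, 3.2]
opening: 0.18
grip_force: 30.0
```

Emit:
carry_out:
  motion:
    - [10,0,0,0,1]
    - [20,0,0,0,1]
    - [20,0,0,0,1]
    - [20,0,0,0,1]
    - [20,0,0,0,1]
    - [20,0,0,0,1]
    - [10,0,0,0,1]
    - [0,0,0,0,1]

```text
t: 5.6
eef_pos: [488.0, 103.3, 125.6]
tcp_rot: [3.141, -0.0, 1.719]
ft_force: [-1.5, 1.0, 1.3]
opening: 0.183
grip_force: 30.0
```

Emit:
carry_out:
  motion:
    - [20,0,0,0,1]
    - [20,0,0,0,1]
    - [20,0,0,0,1]
    - [20,0,0,0,1]
    - [15,0,0,0,1]
    - [5,0,0,0,1]
    - [0,0,0,0,1]
    - [0,0,0,0,1]

```text
t: 6.4
eef_pos: [473.8, 200.9, 125.7]
tcp_rot: [3.141, -0.0, 1.718]
ft_force: [1.9, 1.9, -1.0]
opening: 0.185
grip_force: 30.0
```

Run:
```python
from h import *
for i in range(4):
    s=env.state();print(s["eef_pos"].round(1) if hasattr(s["eef_pos"],"round") else s["eef_pos"],s["tcp_rot"],s["ft_force"])
for n in("side","top"):
    c=env.read_camera(n);np.savez(f"pics/{n}1.npz",**c)
t=load("pics/top1.npz")
cv2.imwrite("pics/ct1.png",cv2.resize(t["color"][140:240,130:290,::-1],(800,500),interpolation=cv2.INTER_CUBIC))
```

```text
[473.8 200.9 125.7] [ 3.14084345e+00 -3.60334357e-04  1.71754096e+00] [ 1.90407542  1.91022117 -0.96198128]
[473.8 200.9 125.7] [ 3.14084345e+00 -3.60334357e-04  1.71754096e+00] [ 1.90407542  1.91022117 -0.96198128]
[473.8 200.9 125.7] [ 3.14084345e+00 -3.60334357e-04  1.71754096e+00] [ 1.90407542  1.91022117 -0.96198128]
[473.8 200.9 125.7] [ 3.14084345e+00 -3.60334357e-04  1.71754096e+00] [ 1.90407542  1.91022117 -0.96198128]
```

View pics/ct1.png

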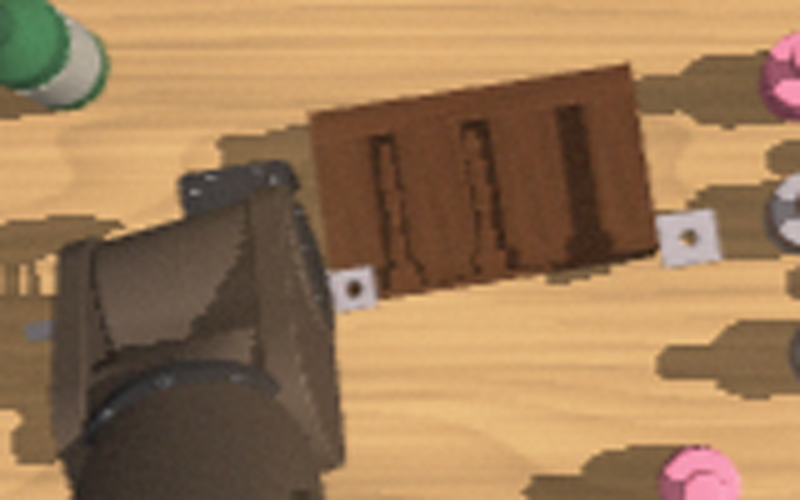

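Bar is open: the eye is now at (354,288) and the lug at (689,237), with all three slots clear. I'll release the knob and turn the tool for the canisters.

Emit:
carry_out:
  motion:
    - [0,0,0,0,0.5]
    - [0,0,0,0,0.5]
    - [0,0,0,0,0.4]
    - [0,0,-25,0,0.4]
    - [0,0,-40,0,0.4]
    - [0,0,-45,0,0.4]
    - [0,0,0,8.2,0.4]
    - [0,0,0,8.2,0.4]
    - [0,0,0,8.2,0.4]
    - [0,0,0,8.2,0.4]
    - [0,0,0,8.2,0.4]
    - [0,0,0,8.2,0.4]

```text
t: 7.7
eef_pos: [473.3, 201.0, 235.6]
tcp_rot: [-3.141, 0.0, 0.853]
ft_force: [0.1, -0.5, 0.1]
opening: 0.602
grip_force: 0.0
```

Emit:
carry_out:
  motion:
    - [0,0,0,8.2,0.4]
    - [0,0,0,8.2,0.4]
    - [0,0,0,8.2,0.4]
    - [0,0,0,8.2,0.4]
    - [0,0,0,8.1,0.4]
    - [0,0,0,0,0.4]

```text
t: 8.3
eef_pos: [473.3, 201.0, 235.6]
tcp_rot: [-3.142, 0.0, 0.143]
ft_force: [-0.1, 0.2, -0.7]
opening: 0.599
grip_force: 0.0
```

```bash
cat >> h.py <<'E'
def snap(k):
    r=[]
    for n in("side","top"):
        c=env.read_camera(n);np.savez(f"pics/{n}{k}.npz",**c);r.append(c)
    return r
def knob(c,X,w):
    x,y=proj(c,X).round().astype(int);H=cv2.cvtColor(c["color"],cv2.COLOR_RGB2HSV)
    m=np.zeros(H.shape[:2],np.uint8);sl=np.s_[max(y-w,0):y+w,max(x-w,0):x+w];m[sl]=cv2.inRange(H,(4,145,60),(14,255,215))[sl]
    n,L,st,ce=cv2.connectedComponentsWithStats(m)
    if n<2:return None,0
    i=1+np.argmax(st[1:,4]);return ce[i],int(st[i,4])
CANS=dict(A=(599.5,-263.5),B=(547.5,-161),C=(446.5,-178.5),D=(398.5,-290.5))
def cans(s,t,names="ABCD"):
    for k in names:
        X=(*CANS[k],122);pa,na=knob(t,X,10);pb,nb=knob(s,X,14)
        print(k,na,nb,None if pa is None else onz(t,pa,125).round(1),None if pb is None else onz(s,pb,122).round(1))
def delta(x,y,z,psi=None):
    s=env.state();p=np.array(s["eef_pos"]);psi=s["tcp_rot"][2] if psi is None else psi
    d=np.array([x,y,z])-p;c,q=np.cos(psi),np.sin(psi)
    print("at",p.round(1),"tool shift",np.round([c*d[0]+q*d[1],q*d[0]-c*d[1],-d[2]],1),"yaw",round(float(s["tcp_rot"][2]),4))
U0,V0,YAW=571.8,-16.5,0.1448
def rack(x,y):
    u,v=U0+x,V0+y;c,q=np.cos(YAW),np.sin(YAW);return np.array([c*u-q*v,q*u+c*v])
def inrack(X):
    c,q=np.cos(YAW),np.sin(YAW);return np.array([c*X[0]+q*X[1]-U0,-q*X[0]+c*X[1]-V0])
E
python3 - <<'E'
from h import *
s,t=snap(2);cans(s,t);delta(446.5,-178.5,180)
E
```

```text
A 45 134 [ 598. -262.  125.] [ 600.  -265.1  122. ]
B 39 341 [ 547.8 -161.2  125. ] [ 549.2 -141.5  122. ]
C 42 189 [ 446.3 -178.4  125. ] [ 451.6 -173.9  122. ]
D 48 159 [ 398.4 -289.9  125. ] [ 399.9 -292.1  122. ]
at [473.3 201.1 235.6] tool shift [-83.  371.3  55.6] yaw 0.1494
```

Emit:
carry_out:
  motion:
    - [-10,46,5,0,0.4]
    - [-10,46,5,0,0.4]
    - [-10,46,5,0,0.4]
    - [-10,46,5,0,0.4]
    - [-10,46,5,0,0.4]
    - [-10,46,5,0,0.4]
    - [-10,46,5,0,0.4]
    - [-10,46,5,0,0.4]
    - [-3,3,5,0,0.4]
    - [0,0,0,0,0.4]
    - [0,0,0,0,0.4]

```text
t: 9.5
eef_pos: [444.9, -177.3, 190.7]
tcp_rot: [-3.141, 0.0, 0.147]
ft_force: [0.3, -0.2, 0.0]
opening: 0.601
grip_force: 0.0
```

Run:
```python
from h import *
delta(446.5,-178.5,116)
s,t=snap(3)
c=cv2.resize(s["color"][190:310,210:360,::-1],(750,600),interpolation=cv2.INTER_CUBIC)
cv2.imwrite("pics/cs3.png",c)
```

```text
at [ 444.9 -177.3  190.7] tool shift [ 1.4  1.5 74.7] yaw 0.1471
```

View pics/cs3.png

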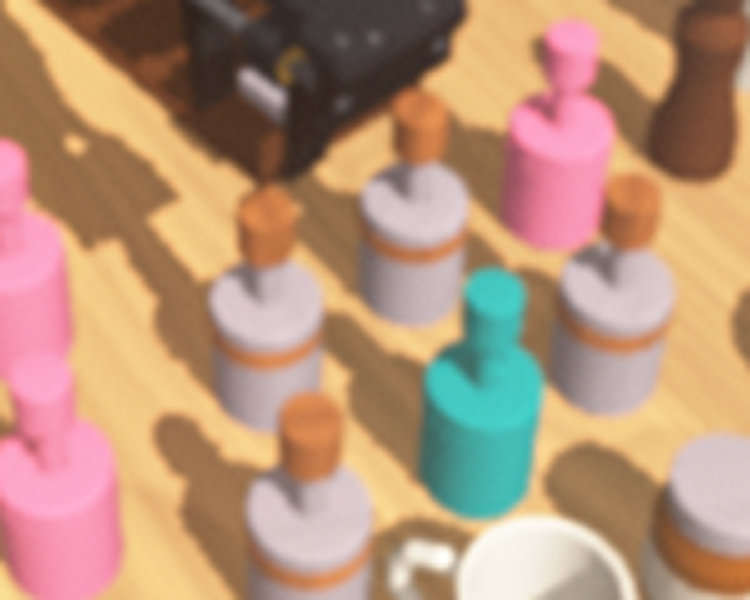

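The crop shows four brown-knobbed grey canisters at (267,225), (420,125), (632,212) and (312,437). The pink and turquoise ones are clearly different. The gripper is above the first one, so I'll descend.

Emit:
carry_out:
  motion:
    - [1,1,25,0,0.4]
    - [0,0,30,0,0.4]
    - [0,0,20,0,0.4]
    - [0,0,0,0,0.4]
    - [0,0,0,0,0.6]
    - [0,0,0,0,0.66]
    - [0,0,0,0,0.7]
    - [0,0,0,0,1]
    - [0,0,0,0,1]
    - [0,0,0,0,1]
    - [0,0,0,0,1]

```text
t: 10.7
eef_pos: [446.4, -179.1, 116.2]
tcp_rot: [3.141, -0.001, 0.145]
ft_force: [-0.8, -0.2, 6.0]
opening: 0.288
grip_force: 30.0
```

Emit:
carry_out:
  motion:
    - [0,0,-10,0,1]
    - [0,0,-25,0,1]
    - [0,0,-25,0,1]
    - [10,-40,0,0,1]
    - [10,-40,0,0,1]
    - [10,-40,0,0,1]
    - [11,-39,0,0,1]
    - [0,0,20,0,1]
    - [0,0,20,0,1]
    - [0,0,10,0,1]
    - [0,0,0,0,1]
    - [0,0,0,0,1]

```text
t: 11.9
eef_pos: [463.9, -15.9, 126.1]
tcp_rot: [-3.142, -0.0, 0.145]
ft_force: [-0.3, 0.1, -1.3]
opening: 0.289
grip_force: 30.0
```

Run:
```python
from h import *
s=env.state();p=np.array(s["eef_pos"]);print(p,inrack(p),s["tcp_rot"],s["ft_force"])
s,t=snap(4)
a=cv2.resize(t["color"][140:230,180:300,::-1],(800,600),interpolation=cv2.INTER_CUBIC)
b=cv2.resize(s["color"][140:260,200:360,::-1],(800,600),interpolation=cv2.INTER_CUBIC)
cv2.imwrite("pics/c4.png",np.vstack([cv2.resize(a,(400,300)),cv2.resize(b,(400,300))]) if 0 else b);cv2.imwrite("pics/c4t.png",a)
```

```text
[463.86169063 -15.8644321  126.09365029] [-115.0818726   -66.13111001] [-3.14152472e+00 -7.82791248e-05  1.44625216e-01] [-0.30804179  0.10657503 -1.27213329]
```

View pics/c4.png

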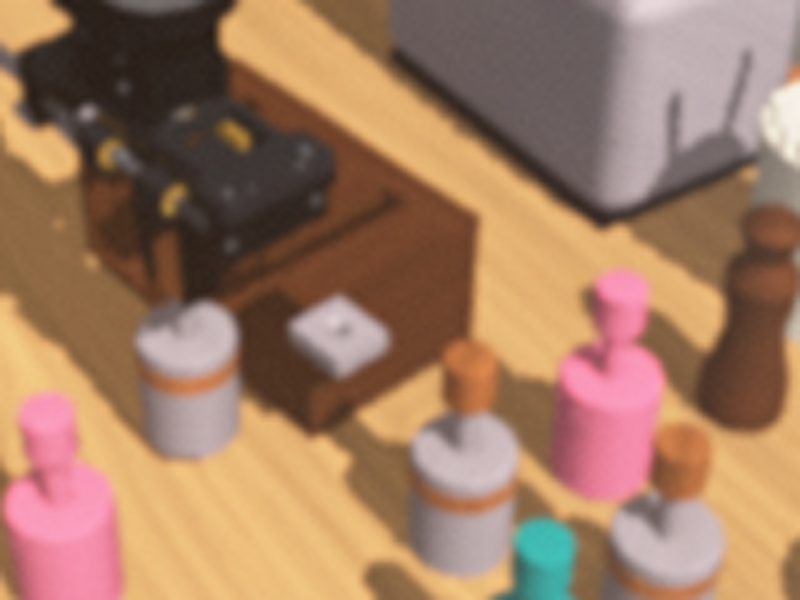

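The canister hangs in front of the right lane: its body-top ellipse is centred near (187,336) and the lug hole is at (338,328). I'll use the held canister to check the side camera against the robot.

Run:
```python
from h import *
s,t=load("pics/side4.npz"),load("pics/top4.npz")
S=lambda x,y:((x+.5)/5-.5+200,(y+.5)/5-.5+140)
a=onz(s,S(187,336),84);print("can",a,inrack(a))
b=onz(s,S(337,327),100);print("lug",b,inrack(b))
c=onz(s,S(477,217),100);print("BR",c,inrack(c)); d=onz(s,S(395,197),100);print("slotend",inrack(d))
t1=load("pics/top1.npz");T=lambda x,y:((x+.5)/5-.5+130,(y+.5)/5-.5+140)
for p in((689,237),): print("lug top",inrack(onz(t1,T(*p),100)))
```

```text
can [462.37442608 -22.35696675  84.        ] [-117.49040982  -72.34109475]
lug [526.31272205 -75.95974292 100.        ] [ -61.95582904 -134.60885241]
BR [646.59964712 -39.34372948 100.        ] [  62.35575774 -115.73277823]
slotend [ 39.52556459 -70.27458485]
lug top [ -61.38301791 -132.67772007]
```

Run:
```python
from h import *
s,t=load("pics/side4.npz"),load("pics/top4.npz")
H=cv2.cvtColor(s["color"],cv2.COLOR_RGB2HSV)
for y in range(204,232,3):
    r=H[y,222:256]; print(y,"".join("#" if q[1]<60 else("o" if q[0]<10 or q[0]>170 else ".") for q in r))
for z in(10,47,84): print(z,proj(s,(463.9,-15.9,z)))
T=lambda x,y:((x+.5)/5-.5+130,(y+.5)/5-.5+140)
```

```text
204 .......##################o........
207 .....#####################o.......
210 ......###################o........
213 .......oo#############o...........
216 .......................o##........
219 .......#####ooooo########.........
222 .......o#################.........
225 .......o#################.........
228 .........##############...........
231 .................o................
10 [237.80701505 224.28876569]
47 [237.09793815 215.01085947]
84 [236.35480645 205.28736382]
```

View pics/c4t.png

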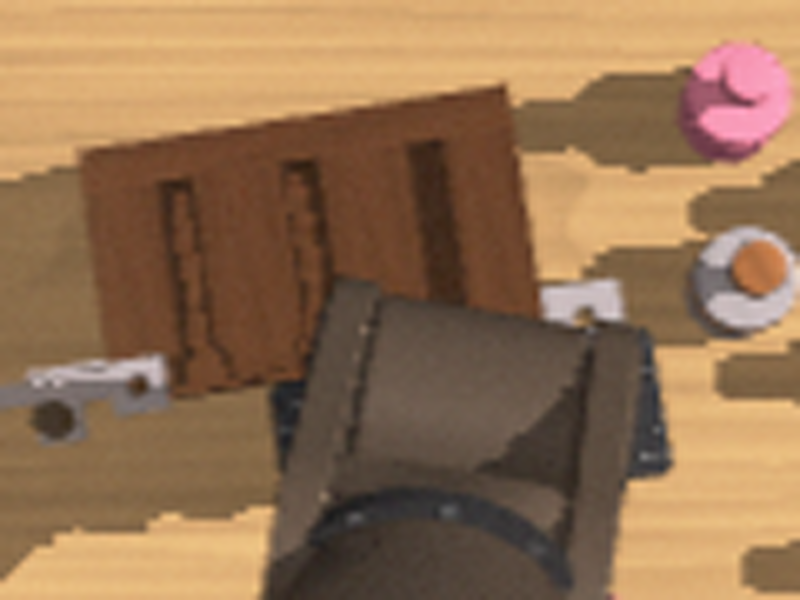

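Run:
```python
from h import *
t=load("pics/top4.npz")
f=800/120;T=lambda x,y:((x+.5)/f-.5+180,(y+.5)/f-.5+140)
for n,p in dict(R1=(428,150),R2=(452,295),M1=(302,172),M2=(318,270),L1=(178,190),L2=(198,330),BR=(505,87),BL=(82,150)).items(): print(n,inrack(onz(t,T(*p),100)).round(1))
```

```text
R1 [ 37.1 -65.2]
R2 [-39.8 -65.9]
M1 [35.8  1.4]
M2 [-16.2   0.9]
L1 [36.5 66.7]
L2 [-37.5  67. ]
BR [  63.7 -110. ]
BL [ 65.  113.1]
```

The slot centrelines match my rack frame to about 1 mm, so I'll run the first canister in.

Emit:
carry_out:
  motion:
    - [10,-0.5,0,0,1]
    - [20,0,0.5,0,1]
    - [20,0,0,0,1]
    - [15,0,0,0,1]
    - [10,0,0,0,1]
    - [10,0,0,0,1]
    - [0,0,0,0,1]

```text
t: 12.7
eef_pos: [548.7, -2.7, 125.2]
tcp_rot: [3.142, -0.001, 0.145]
ft_force: [-0.3, -0.4, -2.0]
opening: 0.292
grip_force: 30.0
```

Emit:
carry_out:
  motion:
    - [15,0,0,0,1]
    - [15,0,0,0,1]
    - [12,0,0,0,1]
    - [8,0,0,0,1]
    - [5,0,0,0,1]
    - [0,0,0,0,1]

```text
t: 13.3
eef_pos: [602.2, 5.2, 125.0]
tcp_rot: [-3.141, 0.0, 0.145]
ft_force: [-0.4, 0.1, -2.4]
opening: 0.288
grip_force: 30.0
```

Emit:
carry_out:
  motion:
    - [3,0,0,0,1]
    - [2,0,0,0,1]
    - [1,0,0,0,1]
    - [0,0,0,0,1]

```text
t: 13.7
eef_pos: [608.1, 6.0, 125.2]
tcp_rot: [-3.142, -0.0, 0.145]
ft_force: [0.1, -0.2, -2.6]
opening: 0.284
grip_force: 30.0
```

Emit:
carry_out:
  motion:
    - [1,0,0,0,1]
    - [0,0,1.5,0,1]
    - [0,0,1,0,1]
    - [0,0,0,0,1]

```text
t: 14.1
eef_pos: [608.9, 6.2, 122.5]
tcp_rot: [-3.141, 0.0, 0.145]
ft_force: [-1.2, 0.7, -1.5]
opening: 0.289
grip_force: 30.0
```

Emit:
carry_out:
  motion:
    - [0,0,0,0,0.62]
    - [0,0,0,0,0.58]
    - [0,0,0,0,0.55]
    - [0,0,0,0,0.55]
    - [0,0,-15,0,0.55]
    - [0,0,-30,0,0.55]
    - [0,0,-30,0,0.5]
    - [-45,0,0,0,0.4]
    - [-45,0,0,0,0.4]
    - [0,40,0,0,0.4]
    - [0,40,0,0,0.4]
    - [0,0,0,0,0.4]

```text
t: 15.3
eef_pos: [532.1, -89.4, 198.0]
tcp_rot: [3.141, -0.001, 0.142]
ft_force: [0.5, 0.7, 1.2]
opening: 0.599
grip_force: 0.0
```

Run:
```python
from h import *
s,t=snap(5);cans(s,t,"ABD")
p=onz(s,knob(s,(608.5,6,130),12)[0],128);print("C",inrack(p))
delta(547.8,-161.4,190)
cv2.imwrite("pics/c5.png",cv2.resize(s["color"][140:260,200:360,::-1],(800,600),interpolation=cv2.INTER_CUBIC))
```

```text
A 45 126 [ 597.9 -262.1  125. ] [ 600.  -265.3  122. ]
B 0 331 None [ 548.8 -141.   122. ]
D 45 161 [ 398.1 -289.5  125. ] [ 398.9 -292.   122. ]
C [ 14.05310289 -66.48785032]
at [531.5 -86.5 197.6] tool shift [ 5.4 76.5  7.6] yaw 0.1435
```

View pics/c5.png

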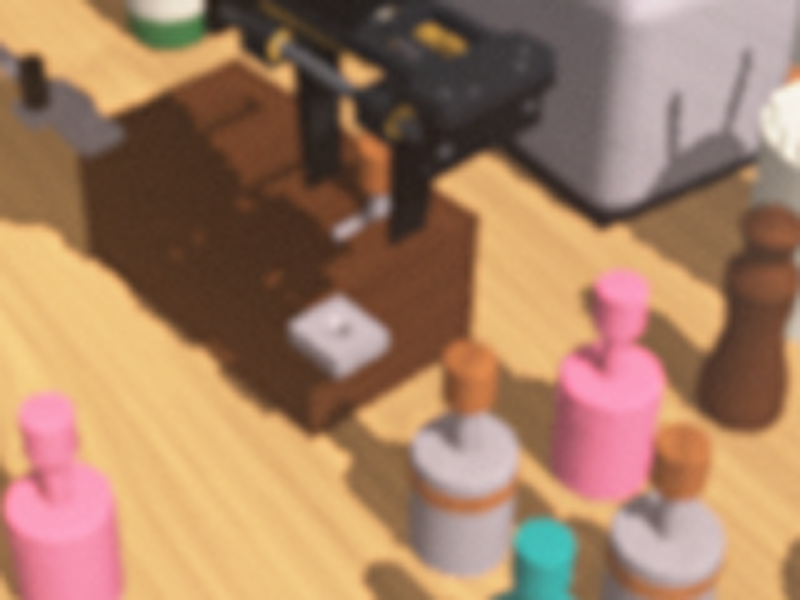

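First canister stands upright in the right lane, knob at (375,165). B has not moved. Next I'll take B.

Emit:
carry_out:
  motion:
    - [2,38,3,0,0.4]
    - [3,38,4,0,0.4]
    - [0,0,20,0,0.4]
    - [0,0,25,0,0.4]
    - [0,0,29,0,0.4]
    - [0,0,0,0,0.4]
    - [0,0,0,0,0.6]
    - [0,0,0,0,0.66]
    - [0,0,0,0,1]
    - [0,0,0,0,1]
    - [0,0,0,0,1]
    - [0,0,0,0,1]

```text
t: 16.6
eef_pos: [547.9, -160.7, 117.3]
tcp_rot: [3.141, -0.001, 0.145]
ft_force: [0.7, -0.8, 6.0]
opening: 0.29
grip_force: 29.9
```

Emit:
carry_out:
  motion:
    - [0,0,-10,0,1]
    - [0,0,-25,0,1]
    - [-30,0,0,0,1]
    - [-32,0,0,0,1]
    - [0,-40,0,0,1]
    - [0,-45,0,0,1]
    - [0,-45,0,0,1]
    - [0,-45,0,0,1]
    - [0,-47,0,0,1]
    - [0,0,13,0,1]
    - [0,0,13,0,1]
    - [0,0,0,0,1]

```text
t: 17.8
eef_pos: [453.3, 50.7, 124.9]
tcp_rot: [-3.141, 0.002, 0.146]
ft_force: [0.9, 0.0, -3.1]
opening: 0.287
grip_force: 30.0
```

Run:
```python
from h import *
s=env.state();p=np.array(s["eef_pos"]);print(p,inrack(p),s["tcp_rot"],s["ft_force"])
```

```text
[453.26543191  50.68305959 124.94043127] [-115.96480044    1.24892996] [-3.14110172e+00  2.35515233e-03  1.46193632e-01] [ 0.871948    0.0315937  -3.05648957]
```

Emit:
carry_out:
  motion:
    - [10,0.5,-2,0,1]
    - [20,0,0,0,1]
    - [20,0,0,0,1]
    - [15,0,0,0,1]
    - [10,0,0,0,1]
    - [10,0,0,0,1]
    - [10,0,0,0,1]
    - [0,0,0,0,1]

```text
t: 18.6
eef_pos: [549.2, 63.5, 127.8]
tcp_rot: [3.142, -0.001, 0.145]
ft_force: [-0.6, -0.8, -1.9]
opening: 0.288
grip_force: 30.0
```

Emit:
carry_out:
  motion:
    - [15,0,0,0,1]
    - [15,0,0,0,1]
    - [10,0,0,0,1]
    - [6,0,0,0,1]
    - [3,0,0,0,1]
    - [2,0,0,0,1]
    - [0,0,0,0,1]

```text
t: 19.3
eef_pos: [598.4, 70.9, 127.6]
tcp_rot: [-3.141, 0.0, 0.145]
ft_force: [-0.6, -0.1, -2.0]
opening: 0.288
grip_force: 30.0
```

Emit:
carry_out:
  motion:
    - [1,0,0,0,1]
    - [0,0,2.5,0,1]
    - [0,0,1.5,0,1]
    - [0,0,0,0,1]
    - [0,0,0,0,0.62]
    - [0,0,0,0,0.58]
    - [0,0,0,0,0.55]
    - [0,0,0,0,0.55]
    - [0,0,-15,0,0.55]
    - [0,0,-30,0,0.55]
    - [0,0,-30,0,0.5]
    - [0,0,-20,0,0.4]

```text
t: 20.5
eef_pos: [599.9, 71.0, 220.7]
tcp_rot: [3.141, -0.002, 0.145]
ft_force: [0.5, -0.0, -0.2]
opening: 0.537
grip_force: 0.0
```

Run:
```python
from h import *
s,t=snap(6);cans(s,t,"AD")
delta(598.3,-262.3,220)
```

```text
A 45 134 [ 597.9 -262.1  125. ] [ 600. -265.  122.]
D 45 176 [ 398.1 -289.5  125. ] [ 399.6 -290.9  122. ]
at [600.5  71.1 221.4] tool shift [-50.5 329.5   1.4] yaw 0.1453
```

Emit:
carry_out:
  motion:
    - [-7,47,0,0,0.4]
    - [-7,47,0,0,0.4]
    - [-7,47,0,0,0.4]
    - [-7,47,0,0,0.4]
    - [-7,47,0,0,0.4]
    - [-7,47,0,0,0.4]
    - [-8,47,0,0,0.4]
    - [0,0,20,0,0.4]
    - [0,0,30,0,0.4]
    - [0,0,30,0,0.4]
    - [0,0,24,0,0.4]
    - [0,0,0,0,0.4]

```text
t: 21.8
eef_pos: [595.9, -260.9, 110.4]
tcp_rot: [-3.137, 0.005, 0.145]
ft_force: [-0.1, -0.3, 0.0]
opening: 0.6
grip_force: 0.0
```

Emit:
carry_out:
  motion:
    - [0,0,0,0,0.6]
    - [0,0,0,0,0.66]
    - [0,0,0,0,1]
    - [0,0,0,0,1]
    - [0,0,0,0,1]
    - [0,0,0,0,1]
    - [0,0,-10,0,1]
    - [0,0,-30,0,1]
    - [0,0,-40,0,1]
    - [0,0,-40,0,1]
    - [0,0,-20,0,1]
    - [0,0,0,0,1]

```text
t: 23.0
eef_pos: [598.3, -262.0, 258.0]
tcp_rot: [3.139, -0.004, 0.145]
ft_force: [0.3, -0.4, -2.9]
opening: 0.287
grip_force: 30.0
```

Run:
```python
from h import *
s=env.state();p=np.array(s["eef_pos"]);print(inrack(p))
delta(*rack(-115,66.7),256)
```

```text
[ -17.5199579  -329.06127911]
at [ 598.3 -262.   258. ] tool shift [ -97.3 -395.8    2. ] yaw 0.1453
```

Emit:
carry_out:
  motion:
    - [-11,-44,0,0,1]
    - [-11,-44,0,0,1]
    - [-11,-44,0,0,1]
    - [-11,-44,0,0,1]
    - [-11,-44,0,0,1]
    - [-11,-44,0,0,1]
    - [-11,-44,0,0,1]
    - [-10,-44,0,0,1]
    - [-10,-44,0,0,1]
    - [0,0,40,0,1]
    - [0,0,40,0,1]
    - [0,0,30,0,1]

```text
t: 24.2
eef_pos: [442.6, 116.4, 141.9]
tcp_rot: [-3.141, 0.003, 0.146]
ft_force: [-0.2, 0.8, -3.1]
opening: 0.284
grip_force: 30.0
```

Emit:
carry_out:
  motion:
    - [0,0,15,0,1]
    - [0,0,5,0,1]
    - [0,0,0,0,1]

```text
t: 24.5
eef_pos: [443.8, 116.0, 123.8]
tcp_rot: [-3.141, 0.002, 0.145]
ft_force: [0.4, -0.5, -2.4]
opening: 0.288
grip_force: 30.0
```

Run:
```python
from h import *
s=env.state();p=np.array(s["eef_pos"]);print(p,inrack(p),s["ft_force"],s["tcp_rot"])
s,t=snap(7)
cv2.imwrite("pics/c7.png",cv2.resize(s["color"][110:230,160:320,::-1],(800,600),interpolation=cv2.INTER_CUBIC))
cans(s,t,"D")
```

```text
[443.7770705  115.95214999 123.75986772] [-115.93589167   67.20408389] [ 0.42306871 -0.53143451 -2.4352073 ] [-3.14141862e+00  2.40470149e-03  1.45115441e-01]
D 47 175 [ 398.1 -290.   125. ] [ 399.4 -291.   122. ]
```

View pics/c7.png

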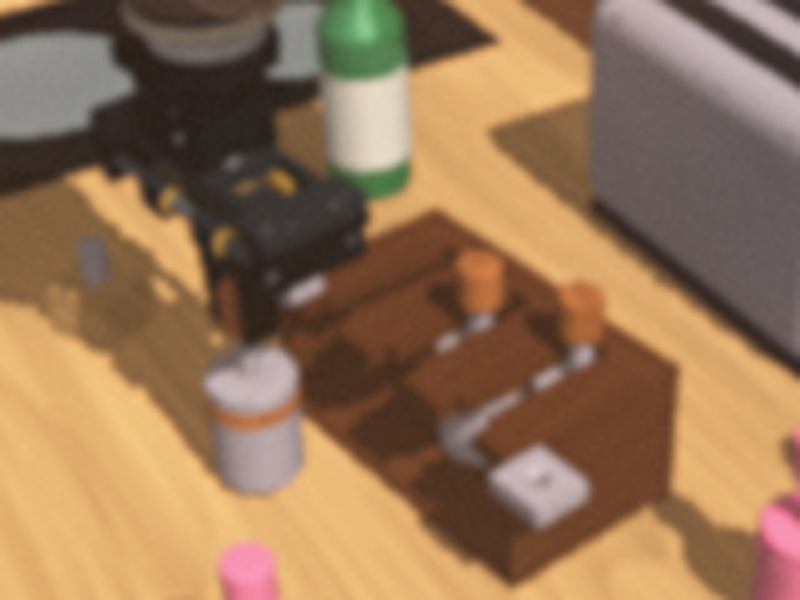

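The grey at the right lane's mouth (465,435) is unexpected. I'll check this before inserting the next canister.

Run:
```python
from h import *
s,t=load("pics/side7.npz"),load("pics/top7.npz")
for y in(-66,0): print(y,proj(s,(*rack(31,y),128)),proj(t,(*rack(31,y),131)))
for y,p in((-66,(276,172)),(0,(256,166))):
    X=(*rack(31,y),128)
    for c,w in((s,11),(t,10)): print(knob(c,X,w))
f=5;cv2.imwrite("pics/c7t.png",cv2.resize(np.hstack([load("pics/side6.npz")["color"][150:230,220:300],t["color"][140:220,190:270]])[:,:,::-1],(800,400),interpolation=cv2.INTER_CUBIC))
```

```text
-66 [275.61289663 171.8381519 ] [244.07387102 162.49728085]
0 [260.88565536 162.09209812] [224.84425886 165.47422655]
(array([273.64150943, 173.76603774]), 265)
(array([244.32733813, 162.30935252]), 278)
(array([258.62641509, 165.38113208]), 265)
(array([224.84042553, 166.08156028]), 282)
```

View pics/c7t.png

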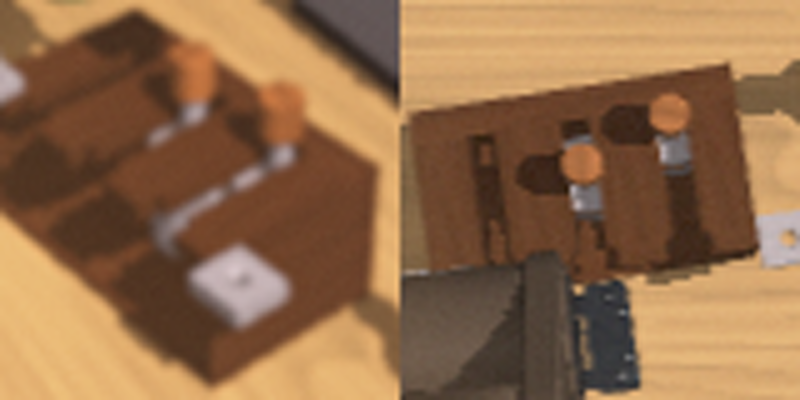

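```bash
cat >> h.py <<'E'
def kn2(c,X,w):
    x,y=proj(c,X).round().astype(int);H=cv2.cvtColor(c["color"],cv2.COLOR_RGB2HSV)
    m=np.zeros(H.shape[:2],np.uint8);sl=np.s_[y-w:y+w,x-w:x+w];m[sl]=cv2.inRange(H,(4,135,125),(16,255,230))[sl]
    n,L,st,ce=cv2.connectedComponentsWithStats(m)
    return [(ce[i].round(1).tolist(),int(st[i,4])) for i in range(1,n) if st[i,4]>12]
E
python3 - <<'E'
from h import *
for k in(5,6,7):
    s,t=load(f"pics/side{k}.npz"),load(f"pics/top{k}.npz")
    for y in(-66,0):
        a=kn2(s,(*rack(15,y),128),13);b=kn2(t,(*rack(15,y),131),9)
        print(k,y,a,[inrack(onz(s,q[0],128)).round(1).tolist() for q in a],b,[inrack(onz(t,q[0],131)).round(1).tolist() for q in b])
E
```

```text
5 -66 [([273.8, 171.4], 68)] [[28.5, -60.9]] [([243.7, 162.0], 58)] [[32.9, -65.0]]
5 0 [([250.7, 154.1], 38)] [[35.4, 54.2]] [] []
6 -66 [([271.4, 169.0], 194)] [[31.2, -47.5]] [] []
6 0 [([258.2, 161.7], 143)] [[26.3, 7.0]] [] []
7 -66 [([272.0, 169.5], 178)] [[30.8, -50.5]] [([243.5, 162.1], 54)] [[32.6, -64.3]]
7 0 [([256.2, 162.3], 169)] [[19.7, 8.5]] [([226.2, 172.4], 54)] [[6.9, -1.0]]
```

B's knob is at rack x≈7, so it was knocked about 24 mm forward, still upright in its lane. I'll seat A in the left lane, then push B back.

Emit:
carry_out:
  motion:
    - [5,0.5,-4,0,1]
    - [15,0,0,0,1]
    - [20,0,0,0,1]
    - [15,0,0,0,1]
    - [10,0,0,0,1]
    - [10,0,0,0,1]
    - [10,0,0,0,1]
    - [0,0,0,0,1]

```text
t: 25.4
eef_pos: [530.0, 128.0, 129.0]
tcp_rot: [-3.142, -0.002, 0.145]
ft_force: [-0.3, 0.0, -2.5]
opening: 0.286
grip_force: 30.0
```

Emit:
carry_out:
  motion:
    - [15,0,0,0,1]
    - [15,0,0,0,1]
    - [15,0,0,0,1]
    - [8,0,0,0,1]
    - [5,0,0,0,1]
    - [3,0,0,0,1]
    - [0,0,0,0,1]

```text
t: 26.1
eef_pos: [588.8, 136.7, 128.6]
tcp_rot: [-3.142, 0.0, 0.145]
ft_force: [0.3, -0.6, -3.3]
opening: 0.288
grip_force: 30.0
```

Emit:
carry_out:
  motion:
    - [1,0,0,0,1]
    - [0,0,2.5,0,1]
    - [0,0,2,0,1]
    - [0,0,0,0,1]
    - [0,0,0,0,0.62]
    - [0,0,0,0,0.58]
    - [0,0,0,0,0.55]
    - [0,0,0,0,0.55]
    - [0,0,-15,0,0.55]
    - [0,0,-30,0,0.55]
    - [0,0,-30,0,0.5]
    - [0,0,0,0,0.5]

```text
t: 27.3
eef_pos: [591.4, 137.0, 203.1]
tcp_rot: [3.142, -0.007, 0.145]
ft_force: [0.5, -0.3, 0.9]
opening: 0.496
grip_force: 0.0
```

Emit:
carry_out:
  motion:
    - [-45,0,0,0,0.5]
    - [-45,0,0,0,0.5]
    - [-45,0,0,0,0.5]
    - [-30,0,0,0,0.5]
    - [0,0,0,0,0.5]

```text
t: 27.8
eef_pos: [423.3, 112.6, 199.0]
tcp_rot: [-3.141, 0.002, 0.145]
ft_force: [0.1, 0.1, 0.3]
opening: 0.502
grip_force: 0.0
```

Run:
```python
from h import *
s,t=snap(8);cans(s,t,"D")
for y in(-66,0,66):
    b=kn2(t,(*rack(15,y),131),9)
    print(y,b,[inrack(onz(t,q[0],131)).round(1).tolist() for q in b])
cv2.imwrite("pics/c8.png",cv2.resize(np.hstack([s["color"][130:230,210:310],t["color"][130:230,180:280]])[:,:,::-1],(800,400),interpolation=cv2.INTER_CUBIC))
p=np.array(env.state()["eef_pos"]);print(p,inrack(p))
```

```text
D 47 177 [ 398.1 -290.   125. ] [ 399.7 -291.   122. ]
-66 [([243.5, 162.1], 54)] [[32.6, -64.3]]
0 [([226.3, 172.3], 54)] [[7.2, -1.4]]
66 [([204.9, 168.5], 57)] [[31.2, 68.3]]
[427.10556153 112.98344782 199.34416069] [-132.86129717   66.6720573 ]
```

View pics/c8.png

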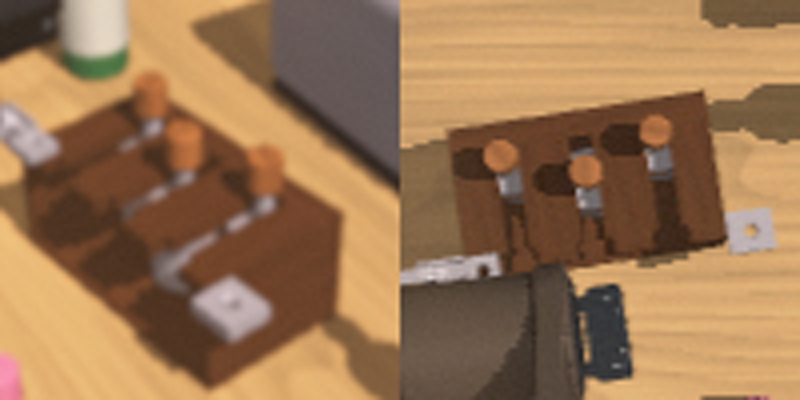

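All three are upright: A at x≈31, C at ≈32 and B at ≈7. I'll regrip B and set it back.

Emit:
carry_out:
  motion:
    - [35,17,0,0,0.55]
    - [35,17,0,0,0.55]
    - [35,17,0,0,0.55]
    - [34,16,0,0,0.55]
    - [0,0,25,0,0.55]
    - [0,0,30,0,0.55]
    - [0,0,20,0,0.55]
    - [0,0,0,0,0.55]
    - [0,0,0,0,0.66]
    - [0,0,0,0,1]
    - [0,0,0,0,1]
    - [0,0,0,0,1]

```text
t: 29.1
eef_pos: [574.4, 66.8, 125.1]
tcp_rot: [3.141, -0.002, 0.145]
ft_force: [0.8, -0.5, 2.1]
opening: 0.287
grip_force: 30.0
```

Run:
```python
from h import *
s=env.state();p=np.array(s["eef_pos"]);print(p,inrack(p),s["ft_force"],s["opening"],s["grip_force"],s["tcp_rot"])
```

```text
[574.4386154   66.75795687 125.12503906] [ 6.25979926 -0.32902705] [ 0.80102592 -0.45677215  2.10270848] 0.2867622252907742 29.9717116355896 [ 3.14137095e+00 -1.94898681e-03  1.45254208e-01]
```

Emit:
carry_out:
  motion:
    - [0,0,-2,0,1]
    - [8,0,0,0,1]
    - [8,0,0,0,1]
    - [5,0,0,0,1]
    - [3,0,0,0,1]
    - [1,0,0,0,1]
    - [0,0,0,0,1]

```text
t: 29.8
eef_pos: [598.6, 70.4, 126.0]
tcp_rot: [-3.141, 0.0, 0.145]
ft_force: [-0.2, -0.1, -3.4]
opening: 0.292
grip_force: 30.0
```

Emit:
carry_out:
  motion:
    - [0,0,1.5,0,1]
    - [0,0,0,0,1]
    - [0,0,0,0,0.62]
    - [0,0,0,0,0.58]
    - [0,0,0,0,0.55]
    - [0,0,0,0,0.55]
    - [0,0,-15,0,0.55]
    - [0,0,-30,0,0.55]
    - [0,0,-30,0,0.5]
    - [-20,45,0,0,0.4]
    - [-20,45,0,0,0.4]
    - [-20,45,0,0,0.4]

```text
t: 31.0
eef_pos: [558.2, -73.0, 199.9]
tcp_rot: [3.141, -0.001, 0.146]
ft_force: [0.8, -0.7, 0.5]
opening: 0.598
grip_force: 0.0
```

Run:
```python
from h import *
s,t=snap(9);cans(s,t,"D")
for y in(-66,0,66):
    b=kn2(t,(*rack(15,y),131),9)
    print(y,b,[inrack(onz(t,q[0],131)).round(1).tolist() for q in b])
delta(398.5,-290.2,200)
```

```text
D 45 167 [ 398.1 -289.5  125. ] [ 399.3 -291.7  122. ]
-66 [([243.2, 160.7], 37)] [[37.5, -64.0]]
0 [([225.1, 165.4], 59)] [[31.1, -0.9]]
66 [([204.9, 167.0], 37)] [[36.3, 67.6]]
at [557.6 -76.3 199.8] tool shift [-187.5  189.5   -0.2] yaw 0.1407
```

B is back at x≈31. Now D.

Emit:
carry_out:
  motion:
    - [-31,31,0,0,0.4]
    - [-31,31,0,0,0.4]
    - [-31,31,0,0,0.4]
    - [-31,31,0,0,0.4]
    - [-31,31,0,0,0.4]
    - [-31,31,0,0,0.4]
    - [0,0,0,0,0.4]

```text
t: 31.8
eef_pos: [399.8, -285.7, 199.7]
tcp_rot: [3.141, 0.0, 0.141]
ft_force: [0.5, -0.0, 0.6]
opening: 0.597
grip_force: 0.0
```

Run:
```python
from h import *
delta(398.5,-290.2,117)
```

```text
at [ 399.8 -285.7  199.7] tool shift [-1.9  4.3 82.7] yaw 0.1412
```

Emit:
carry_out:
  motion:
    - [-2,4,20,0,0.4]
    - [0,0,30,0,0.4]
    - [0,0,23,0,0.4]
    - [0,0,10,0,0.4]
    - [0,0,0,0,0.6]
    - [0,0,0,0,0.66]
    - [0,0,0,0,1]
    - [0,0,0,0,1]
    - [0,0,0,0,1]
    - [0,0,0,0,1]

```text
t: 32.8
eef_pos: [400.6, -287.4, 117.2]
tcp_rot: [3.14, -0.001, 0.145]
ft_force: [1.0, -1.0, 6.2]
opening: 0.29
grip_force: 29.9
```

Emit:
carry_out:
  motion:
    - [0,0,-15,0,1]
    - [0,0,-40,0,1]
    - [0,0,-40,0,1]
    - [0,0,-40,0,1]
    - [0,0,-15,0,1]
    - [0,0,0,0,1]

```text
t: 33.4
eef_pos: [400.6, -287.3, 268.4]
tcp_rot: [3.139, -0.002, 0.145]
ft_force: [0.2, -0.9, -3.7]
opening: 0.29
grip_force: 29.9
```

Run:
```python
from h import *
p=np.array(env.state()["eef_pos"]);print(inrack(p))
delta(*rack(-120,-65.5),260)
s,t=snap(10)
for y in(-66,0,66):
    b=kn2(t,(*rack(20,y),131),10)
    print(y,b,[inrack(onz(t,q[0],131)).round(1).tolist() for q in b])
```

```text
[-216.88142116 -325.63883114]
at [ 400.6 -287.3  268.4] tool shift [  97.  -260.1    8.4] yaw 0.1452
-66 [([243.6, 162.0], 57)] [[32.9, -64.7]]
0 [([225.1, 165.4], 59)] [[31.1, -0.9]]
66 [([204.9, 168.3], 61)] [[31.9, 68.2]]
```

Emit:
carry_out:
  motion:
    - [16,-43,0,0,1]
    - [16,-43,0,0,1]
    - [16,-43,0,0,1]
    - [16,-43,0,0,1]
    - [16,-44,0,0,1]
    - [17,-44,0,0,1]
    - [0,0,40,0,1]
    - [0,0,40,0,1]
    - [0,0,35,0,1]
    - [0,0,20,0,1]
    - [0,0,4,0,1]
    - [0,0,0,0,1]

```text
t: 34.7
eef_pos: [458.1, -15.7, 126.6]
tcp_rot: [-3.141, 0.003, 0.145]
ft_force: [0.7, -0.5, -2.6]
opening: 0.284
grip_force: 30.0
```

Run:
```python
from h import *
s=env.state();p=np.array(s["eef_pos"]);print(p,inrack(p),s["ft_force"],s["tcp_rot"])
```

```text
[458.06913851 -15.72793332 126.62780568] [-120.79410839  -65.16020616] [ 0.72377066 -0.45231096 -2.61206788] [-3.14057303e+00  2.73396192e-03  1.45093510e-01]
```

Emit:
carry_out:
  motion:
    - [10,0,-1,0,1]
    - [20,0,0,0,1]
    - [20,0,0,0,1]
    - [15,0,0,0,1]
    - [10,0,0,0,1]
    - [8,0,0,0,1]
    - [6,0,0,0,1]
    - [3,0,0,0,1]
    - [0,0,0,0,1]

```text
t: 35.6
eef_pos: [549.7, -2.5, 128.7]
tcp_rot: [-3.142, -0.0, 0.145]
ft_force: [-0.3, 0.3, -3.3]
opening: 0.289
grip_force: 30.0
```

Emit:
carry_out:
  motion:
    - [1,0,0,0,1]
    - [1,0,0,0,1]
    - [0,0,0,0,1]

```text
t: 35.9
eef_pos: [551.6, -2.2, 128.7]
tcp_rot: [-3.142, -0.0, 0.145]
ft_force: [1.1, -0.6, -2.4]
opening: 0.288
grip_force: 30.0
```

Emit:
carry_out:
  motion:
    - [1.5,0,0,0,1]
    - [0,0,3,0,1]
    - [0,0,2,0,1]
    - [0,0,0,0,1]
    - [0,0,0,0,0.62]
    - [0,0,0,0,0.58]
    - [0,0,0,0,0.55]
    - [0,0,0,0,0.55]
    - [0,0,-15,0,0.55]
    - [0,0,-30,0,0.55]
    - [0,0,-30,0,0.5]
    - [0,0,0,0,0.5]

```text
t: 37.1
eef_pos: [554.6, -2.1, 202.2]
tcp_rot: [3.14, -0.006, 0.145]
ft_force: [0.3, -0.0, -0.1]
opening: 0.496
grip_force: 0.0
```

Emit:
carry_out:
  motion:
    - [-45,0,0,0,0.5]
    - [-45,0,0,0,0.5]
    - [-45,0,0,0,0.5]
    - [0,0,0,0,0.5]

```text
t: 37.5
eef_pos: [414.7, -21.3, 198.1]
tcp_rot: [-3.14, 0.003, 0.145]
ft_force: [0.4, -0.4, 0.8]
opening: 0.5
grip_force: 0.0
```

Run:
```python
from h import *
s,t=snap(11)
for x,y in((20,-66),(-25,-66),(20,0),(20,66)):
    b=kn2(t,(*rack(x,y),131),10)
    print(x,y,b,[inrack(onz(t,q[0],131)).round(1).tolist() for q in b])
cv2.imwrite("pics/c11.png",cv2.resize(np.hstack([s["color"][130:230,210:310],t["color"][130:230,180:280]])[:,:,::-1],(800,400),interpolation=cv2.INTER_CUBIC))
p=np.array(env.state()["eef_pos"]);print(p,inrack(p))
```

```text
20 -66 [([243.5, 162.2], 53)] [[32.3, -64.2]]
-25 -66 [([246.2, 179.7], 54)] [[-28.1, -64.2]]
20 0 [([224.9, 165.3], 55)] [[31.6, -0.3]]
20 66 [([204.9, 168.5], 58)] [[31.2, 68.3]]
[419.34131095 -21.66285632 198.74303124] [-159.97301779  -65.44480541]
```

View pics/c11.png

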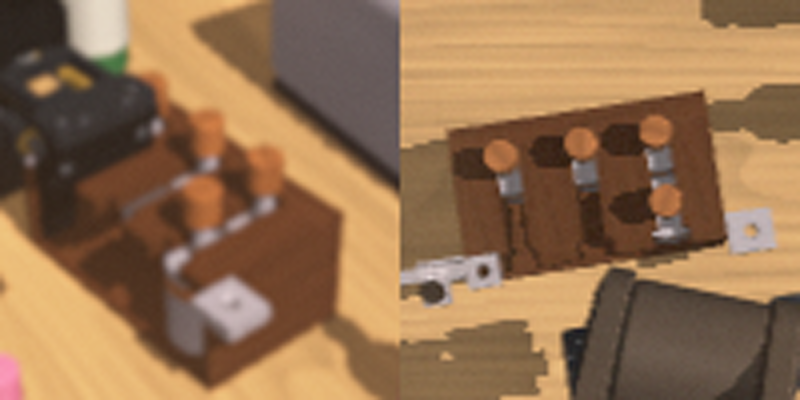

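All four are in their lanes and upright. D's gap to C is about 60 mm against 56 for contact, so I'll nudge it back a few mm for margin.

Emit:
carry_out:
  motion:
    - [45,0,0,0,0.55]
    - [45,0,0,0,0.55]
    - [42,0,0,0,0.55]
    - [0,0,25,0,0.55]
    - [0,0,30,0,0.55]
    - [0,0,18,0,0.55]
    - [0,0,0,0,0.55]
    - [0,0,0,0,0.66]
    - [0,0,0,0,1]
    - [0,0,0,0,1]
    - [0,0,0,0,1]
    - [0,0,0,0,1]

```text
t: 38.8
eef_pos: [550.8, -2.4, 126.6]
tcp_rot: [3.141, -0.002, 0.145]
ft_force: [0.8, 2.4, 6.9]
opening: 0.287
grip_force: 30.0
```

Emit:
carry_out:
  motion:
    - [0,0,-2,0,1]
    - [1.5,0,0,0,1]
    - [1.5,0,0,0,1]
    - [0,0,0,0,1]
    - [0,0,0,0,1]

```text
t: 39.3
eef_pos: [553.1, -2.0, 127.4]
tcp_rot: [-3.141, 0.0, 0.145]
ft_force: [-0.6, -1.0, -2.4]
opening: 0.286
grip_force: 30.0
```

Run:
```python
from h import *
s=env.state();p=np.array(s["eef_pos"]);print(p,inrack(p),s["ft_force"],s["tcp_rot"])
```

```text
[553.06528105  -1.96547171 127.40143137] [-24.80627307 -65.249195  ] [-0.57471827 -0.99697808 -2.3739608 ] [-3.14142863e+00  4.35663087e-04  1.45324778e-01]
```

Emit:
carry_out:
  motion:
    - [1,0,0,0,1]
    - [0,0,2,0,1]
    - [0,0,0,0,1]
    - [0,0,0,0,0.62]
    - [0,0,0,0,0.58]
    - [0,0,0,0,0.55]
    - [0,0,0,0,0.55]
    - [0,0,-15,0,0.55]
    - [0,0,-30,0,0.55]
    - [0,0,-30,0,0.5]
    - [0,0,-20,0,0.5]
    - [0,0,0,0,0.5]

```text
t: 40.5
eef_pos: [555.1, -1.9, 223.1]
tcp_rot: [3.14, -0.004, 0.145]
ft_force: [-0.2, 0.2, -0.6]
opening: 0.499
grip_force: 0.0
```

Emit:
carry_out:
  motion:
    - [-45,0,0,0,0.5]
    - [-45,0,0,0,0.5]
    - [-45,0,0,0,0.5]
    - [0,0,0,0,0.5]

```text
t: 40.9
eef_pos: [415.7, -21.2, 219.7]
tcp_rot: [-3.14, 0.004, 0.145]
ft_force: [0.7, 0.4, 0.6]
opening: 0.503
grip_force: 0.0
```

Run:
```python
from h import *
s,t=snap(12)
for x,y in((20,-66),(-25,-66),(20,0),(20,66)):
    b=kn2(t,(*rack(x,y),131),10)
    print(x,y,b,[inrack(onz(t,q[0],131)).round(1).tolist() for q in b])
p=np.array(env.state()["eef_pos"]);print(p,inrack(p))
```

```text
20 -66 [([243.5, 162.2], 53)] [[32.3, -64.2]]
-25 -66 [([246.1, 178.7], 54)] [[-24.7, -64.3]]
20 0 [([225.0, 165.4], 56)] [[31.2, -0.6]]
20 66 [([204.9, 168.5], 58)] [[31.2, 68.3]]
[420.38089077 -21.52984166 220.50854911] [-158.92512411  -65.46318845]
```

D now sits 57 mm from C. Next is closing the bar, gripping the knob across rack y so the stop also gives the y reference.

Emit:
carry_out:
  motion:
    - [17,-43,0,0,0.4]
    - [17,-43,0,0,0.4]
    - [17,-42,0,0,0.4]
    - [17,-42,0,0,0.4]
    - [17,-42,0,0,0.4]
    - [0,0,0,0,0.4]

```text
t: 41.6
eef_pos: [475.6, 205.4, 219.6]
tcp_rot: [-3.141, -0.001, 0.149]
ft_force: [-0.6, -0.7, -0.2]
opening: 0.602
grip_force: 0.0
```

Run:
```python
from h import *
s,t=snap(13);delta(*rack(-74,146.8),125)
m=cv2.inRange(cv2.cvtColor(s["color"],cv2.COLOR_RGB2HSV),(0,0,0),(180,255,60))
n,L,st,ce=cv2.connectedComponentsWithStats(m);X=proj(s,(*rack(-74,146.8),130));print(X)
cv2.imwrite("pics/c13.png",cv2.resize(s["color"][110:210,150:283,::-1],(800,600),interpolation=cv2.INTER_CUBIC))
```

```text
at [474.4 201.9 219.6] tool shift [-0.8  1.  94.6] yaw 0.1476
[204.76188298 154.15168262]
```

View pics/c13.png

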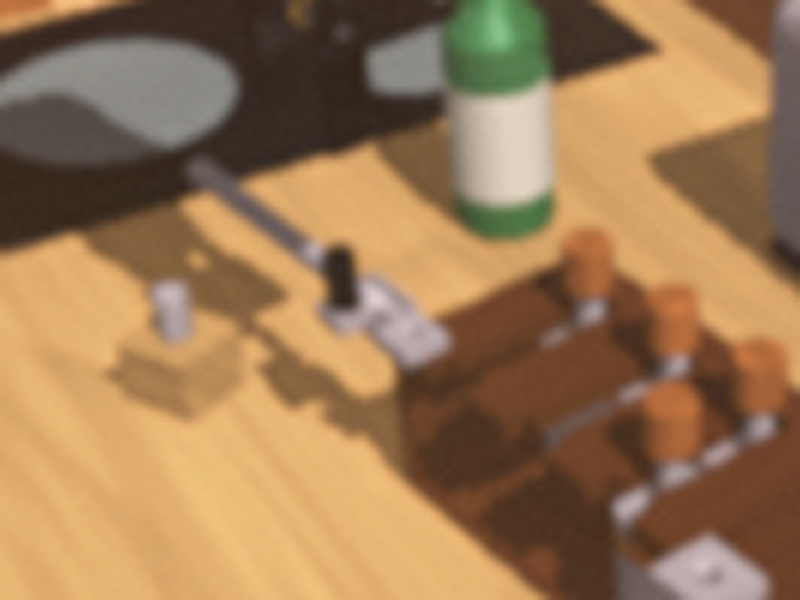

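The knob is at (341,278), close to where expected under the gripper, and the four canisters stand in line. Descending.

Emit:
carry_out:
  motion:
    - [0,2,30,0,0.4]
    - [0,0,35,0,0.4]
    - [0,0,20,0,0.4]
    - [0,0,10,0,0.4]
    - [0,0,0,0,0.6]
    - [0,0,0,0,0.75]
    - [0,0,0,0,1]
    - [0,0,0,0,1]
    - [0,0,0,0,1]
    - [0,0,0,0,1]

```text
t: 42.7
eef_pos: [474.5, 198.7, 126.1]
tcp_rot: [-3.142, -0.001, 0.145]
ft_force: [-0.1, -1.8, 4.8]
opening: 0.184
grip_force: 30.0
```

Run:
```python
from h import *
s=env.state();p=np.array(s["eef_pos"]);print(p,inrack(p),s["ft_force"],s["tcp_rot"],s["opening"])
```

```text
[474.49477674 198.71738143 126.14699352] [-73.59708303 144.67076249] [-0.05477119 -1.78539473  4.80102943] [-3.14158051e+00 -1.00583784e-03  1.45399646e-01] 0.18409919881124398
```

Emit:
carry_out:
  motion:
    - [0,10,0,0,1]
    - [0,20,0,0,1]
    - [0,20,0,0,1]
    - [0,20,0,0,1]
    - [0,20,0,0,1]
    - [0,20,0,0,1]
    - [0,20,0,0,1]
    - [0,20,0,0,1]
    - [0,20,0,0,1]
    - [0,20,0,0,1]
    - [0,20,0,0,1]
    - [0,15,0,0,1]

```text
t: 43.9
eef_pos: [507.1, -25.2, 126.1]
tcp_rot: [-3.142, -0.001, 0.145]
ft_force: [0.3, 2.2, 5.8]
opening: 0.181
grip_force: 30.0
```

Emit:
carry_out:
  motion:
    - [0,4,0,0,1]
    - [0,3,0,0,1]
    - [0,0,0,0,1]

```text
t: 44.2
eef_pos: [508.1, -31.8, 126.1]
tcp_rot: [3.141, -0.001, 0.145]
ft_force: [-1.2, -1.9, 6.1]
opening: 0.184
grip_force: 30.0
```

Emit:
carry_out:
  motion:
    - [0,2,0,0,1]
    - [0,1,0,0,1]
    - [0,0,0,0,1]

```text
t: 44.5
eef_pos: [508.4, -34.3, 126.1]
tcp_rot: [3.141, -0.001, 0.145]
ft_force: [-0.0, -0.6, 6.3]
opening: 0.182
grip_force: 30.0
```

Emit:
carry_out:
  motion:
    - [0,1,0,0,1]
    - [0,0,0,0,1]

```text
t: 44.7
eef_pos: [508.5, -35.0, 126.1]
tcp_rot: [-3.141, -0.001, 0.145]
ft_force: [-1.4, 2.8, 7.3]
opening: 0.185
grip_force: 30.0
```

Emit:
carry_out:
  motion:
    - [0,1,0,0,1]
    - [0,0,0,0,1]

```text
t: 44.9
eef_pos: [508.5, -35.0, 126.1]
tcp_rot: [-3.14, -0.001, 0.145]
ft_force: [-0.1, 10.1, 7.9]
opening: 0.182
grip_force: 30.0
```

Bar is at its stop (10 N), and it gives V0 = -16.0. Releasing, then on to the pin.

Emit:
carry_out:
  motion:
    - [0,-1,0,0,1]
    - [0,0,0,0,0.7]
    - [0,0,0,0,0.6]
    - [0,0,0,0,0.5]
    - [0,0,-20,0,0.5]
    - [0,0,-30,0,0.5]
    - [0,0,-40,0,0.5]
    - [-13,-46,0,0,0.5]
    - [-13,-46,0,0,0.5]
    - [-13,-46,0,0,0.5]
    - [-13,-46,0,0,0.5]
    - [0,0,0,0,0.5]

```text
t: 46.1
eef_pos: [428.0, 143.2, 215.7]
tcp_rot: [-3.141, 0.001, 0.15]
ft_force: [0.2, 0.2, -0.3]
opening: 0.501
grip_force: 0.0
```

```bash
sed -i 's/^U0,V0,YAW=.*/U0,V0,YAW=571.8,-16.0,0.1447/' h.py
python3 - <<'E'
from h import *
s,t=snap(14)
for x,y in((20,-66),(-25,-66),(20,0),(20,66)):
    b=kn2(t,(*rack(x,y),131),10);print(x,y,[inrack(onz(t,q[0],131)).round(1).tolist() for q in b])
print("hole",rack(-62,-134));delta(420.5,320.4,130)
H=cv2.cvtColor(t["color"],cv2.COLOR_RGB2HSV);x,y=proj(t,(420.5,320.4,70)).round().astype(int)
for r in range(y-5,y+6): print("".join("#" if q[1]<60 else "." for q in H[r,x-10:x+11]))
m=np.zeros(H.shape[:2],np.uint8);m[y-5:y+6,x-6:x+7]=(H[y-5:y+6,x-6:x+7,1]<60)*255
M=cv2.moments(m,True);print("pin",M["m00"],onz(t,(M["m10"]/M["m00"],M["m01"]/M["m00"]),68))
cv2.imwrite("pics/c14.png",cv2.resize(np.hstack([s["color"][150:230,210:310],t["color"][130:210,190:290]])[:,:,::-1],(800,320),interpolation=cv2.INTER_CUBIC))
E
```

```text
20 -66 [[32.3, -64.7]]
-25 -66 [[-24.7, -64.8]]
20 0 [[31.6, -0.7]]
20 66 [[31.2, 67.9]]
hole [526.1015225  -74.92147904]
at [430.1 140.4 215.7] tool shift [  17.  -179.5   85.7] yaw 0.1478
.....................
.....................
.....................
.....................
........###..........
........###..........
........###..........
........###..........
.....................
.....................
.....................
pin 12.0 [418.45390717 325.26258806  68.        ]
```

View pics/c14.png

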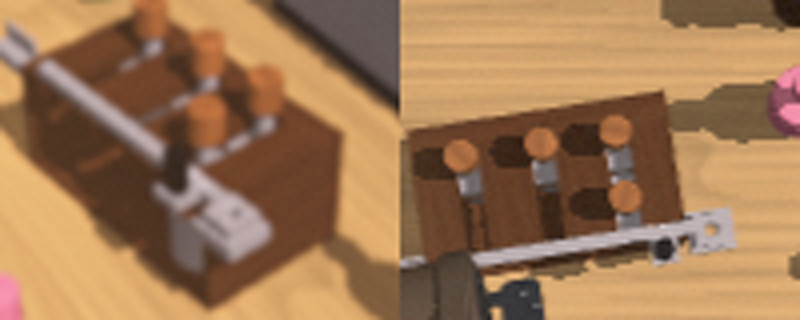

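Bar is fully closed: one through-hole shows at (712,230), with all canisters behind it. Now I'll refine the pin position from the first, unshadowed pictures.

Run:
```python
from h import *
for k,n,z in((0,"top",67),(1,"top",67),(0,"side",56),(14,"side",56),(13,"side",56)):
    c=load(f"pics/{n}{k}.npz");H=cv2.cvtColor(c["color"],cv2.COLOR_RGB2HSV);x,y=proj(c,(420.5,320.4,z)).round().astype(int)
    w=7;m=np.zeros(H.shape[:2],np.uint8);m[y-w:y+w+1,x-w:x+w+1]=(H[y-w:y+w+1,x-w:x+w+1,1]<80)*255
    M=cv2.moments(m,True);print(n,k,M["m00"],onz(c,(M["m10"]/M["m00"],M["m01"]/M["m00"]),z).round(1))
```

```text
top 0 36.0 [419.  319.5  67. ]
top 1 194.0 [419.3 322.   67. ]
side 0 50.0 [418.9 316.4  56. ]
side 14 39.0 [417.4 313.9  56. ]
side 13 57.0 [419.5 317.5  56. ]
```

Emit:
carry_out:
  motion:
    - [4,-44,10,0,0.5]
    - [4,-45,15,0,0.5]
    - [4,-45,20,0,0.5]
    - [5,-45,20,0,0.5]
    - [0,0,0,0,0.5]

```text
t: 46.7
eef_pos: [421.3, 321.6, 147.9]
tcp_rot: [3.141, 0.003, 0.147]
ft_force: [0.3, -1.2, 0.2]
opening: 0.501
grip_force: 0.0
```

Emit:
carry_out:
  motion:
    - [-2,2,30,0,0.5]
    - [0,0,30,0,0.5]
    - [0,0,25,0,0.5]
    - [0,0,0,0,0.5]
    - [0,0,0,0,0.5]

```text
t: 47.2
eef_pos: [420.5, 316.1, 66.0]
tcp_rot: [3.141, 0.0, 0.144]
ft_force: [0.5, -0.4, 0.3]
opening: 0.501
grip_force: 0.0
```

Emit:
carry_out:
  motion:
    - [-0.5,-3.5,8,0,0.5]
    - [0,0,6,0,0.5]
    - [0,0,0,0,0.5]
    - [0,0,0,0,0.7]
    - [0,0,0,0,0.73]
    - [0,0,0,0,0.76]
    - [0,0,0,0,0.76]
    - [0,0,0,0,0.78]
    - [0,0,0,0,0.78]

```text
t: 48.1
eef_pos: [418.6, 320.5, 51.7]
tcp_rot: [-3.141, -0.0, 0.145]
ft_force: [0.5, 0.2, -0.0]
opening: 0.224
grip_force: 0.0
```

Emit:
carry_out:
  motion:
    - [0,0,0,0,0.8]
    - [0,0,0,0,1]
    - [0,0,0,0,1]
    - [0,0,0,0,1]

```text
t: 48.5
eef_pos: [418.6, 320.4, 51.7]
tcp_rot: [-3.142, -0.0, 0.145]
ft_force: [0.2, -1.0, 0.3]
opening: 0.202
grip_force: 30.0
```

Emit:
carry_out:
  motion:
    - [0,0,0,0,0.6]
    - [0,0,0,-8.2,0.6]
    - [0,0,0,-8.2,0.6]
    - [0,0,0,-8.2,0.6]
    - [0,0,0,-8.2,0.6]
    - [0,0,0,-8.2,0.6]
    - [0,0,0,-8.2,0.6]
    - [0,0,0,-8.2,0.6]
    - [0,0,0,-8.2,0.6]
    - [0,0,0,-8.2,0.6]
    - [0,0,0,-8.2,0.6]
    - [0,0,0,-8.1,0.6]

```text
t: 49.7
eef_pos: [418.6, 320.5, 51.6]
tcp_rot: [3.142, -0.0, 1.724]
ft_force: [-0.2, 0.9, 0.6]
opening: 0.399
grip_force: 0.0
```

Emit:
carry_out:
  motion:
    - [0,0,0,0,0.7]
    - [0,0,0,0,0.73]
    - [0,0,0,0,0.76]
    - [0,0,0,0,0.78]
    - [0,0,0,0,0.8]
    - [0,0,0,0,0.8]

```text
t: 50.3
eef_pos: [418.6, 320.5, 51.7]
tcp_rot: [3.141, -0.0, 1.717]
ft_force: [-0.4, 0.3, 0.5]
opening: 0.207
grip_force: 29.3
```

Emit:
carry_out:
  motion:
    - [0,0,0,0,1]
    - [0,0,0,0,1]
    - [0,0,-10,0,1]
    - [0,0,-20,0,1]
    - [0,0,-40,0,1]
    - [0,0,-40,0,1]
    - [0,0,-40,0,1]
    - [0,0,-30,0,1]
    - [0,0,0,0,1]

```text
t: 51.2
eef_pos: [419.5, 321.1, 236.2]
tcp_rot: [3.135, -0.003, 1.718]
ft_force: [-0.3, 0.3, -1.4]
opening: 0.203
grip_force: 30.0
```

Run:
```python
from h import *
s=env.state();print(s["opening"],s["grip_force"],s["tcp_rot"]);delta(526.1,-74.9,180)
```

```text
0.20339022957460415 29.999848008155823 [ 3.13482737e+00 -2.80622687e-03  1.71780171e+00]
at [419.5 321.1 236.2] tool shift [-407.3   47.4   56.2] yaw 1.7178
```

Emit:
carry_out:
  motion:
    - [-45,5,0,0,1]
    - [-45,5,0,0,1]
    - [-45,5,0,0,1]
    - [-45,5,0,0,1]
    - [-45,5,0,0,1]
    - [-45,5,0,0,1]
    - [-45,5,0,0,1]
    - [-45,5,0,0,1]
    - [-35,5,0,0,1]
    - [-12,2,10,0,1]
    - [0,0,30,0,1]
    - [0,0,0,0,1]

```text
t: 52.4
eef_pos: [522.7, -74.7, 188.3]
tcp_rot: [-3.136, -0.003, 1.717]
ft_force: [-0.0, 0.3, 0.5]
opening: 0.201
grip_force: 30.0
```

Emit:
carry_out:
  motion:
    - [0,0,10,0,1]
    - [0,0,0,0,1]
    - [0,0,0,0,1]

```text
t: 52.7
eef_pos: [524.8, -74.8, 182.2]
tcp_rot: [3.141, 0.0, 1.719]
ft_force: [0.8, -0.7, -0.2]
opening: 0.198
grip_force: 30.0
```

Run:
```python
from h import *
s=env.state();print(s["opening"],s["grip_force"],s["tcp_rot"],s["ft_force"]);delta(526.1,-74.9,170)
s,t=snap(15)
cv2.imwrite("pics/c15.png",cv2.resize(s["color"][130:230,210:343,::-1],(800,600),interpolation=cv2.INTER_CUBIC))
```

```text
0.19794819309566158 29.999931156635284 [3.14100981e+00 1.02407102e-04 1.71858569e+00] [ 0.75847304 -0.66953895 -0.19507888]
at [524.8 -74.8 182.2] tool shift [-0.3  1.2 12.2] yaw 1.7186
```

View pics/c15.png

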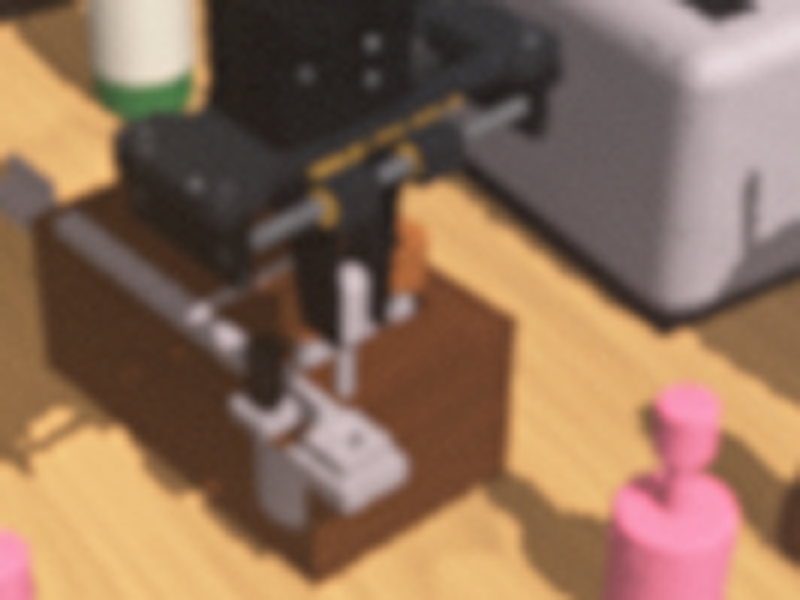

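Pin tip at (346,393), bar eye at (355,438). I'll compare with projections before lowering.

Run:
```python
from h import *
s=load("pics/side15.npz");f=800/133
S=lambda x,y:((x+.5)/f-.5+210,(y+.5)/6-.5+130)
tcp=(524.8,-74.8)
print("tip exp",proj(s,(*tcp,134.5)),"seen",S(346,396)); print("tip@110 exp",proj(s,(*tcp,110)))
print("hole exp",proj(s,(526.1,-74.9,110)),"seen",S(355,438))
print("hole onz",onz(s,S(355,438),110),"tip onz",onz(s,S(346,396),134.5))
t=load("pics/top14.npz");f=8;p=((712.5-400)/8-.5+190,(230.5)/4-.5+130)
print("hole top(h=80->320 =>4x; w 200->800 =4x)",onz(t,((712.5-400)/4-.5+190,230.5/4-.5+130),110))
```

```text
tip exp [266.25493635 195.19192753] seen (267.10562500000003, 195.58333333333331)
tip@110 exp [266.28436158 202.17617747]
hole exp [266.71241286 202.0236362 ] seen (268.601875, 202.58333333333331)
hole onz [529.12366528 -79.54871515 110.        ] tip onz [525.81853213 -77.36078156 134.5       ]
hole top(h=80->320 =>4x; w 200->800 =4x) [525.37945583 -74.33222108 110.        ]
```

The estimates agree within reading error (about 2 mm). I'll trust the mechanical reference and lower under force watch.

Emit:
carry_out:
  motion:
    - [-0.3,1.2,10,0,1]
    - [0,0,10,0,1]
    - [0,0,3,0,1]
    - [0,0,0,0,1]
    - [0,0,0,0,1]

```text
t: 53.3
eef_pos: [525.9, -75.4, 158.5]
tcp_rot: [-3.141, -0.0, 1.718]
ft_force: [0.0, 0.0, -0.6]
opening: 0.202
grip_force: 30.0
```

Run:
```python
from h import *
s=env.state();print(s["ft_force"]);delta(526.1,-74.9,157)
s,t=snap(16)
cv2.imwrite("pics/c16.png",cv2.resize(s["color"][165:225,240:320,::-1],(800,600),interpolation=cv2.INTER_CUBIC))
```

```text
[ 0.01287271  0.04866371 -0.56958075]
at [525.9 -75.4 158.5] tool shift [0.5 0.2 1.5] yaw 1.7177
```

View pics/c16.png

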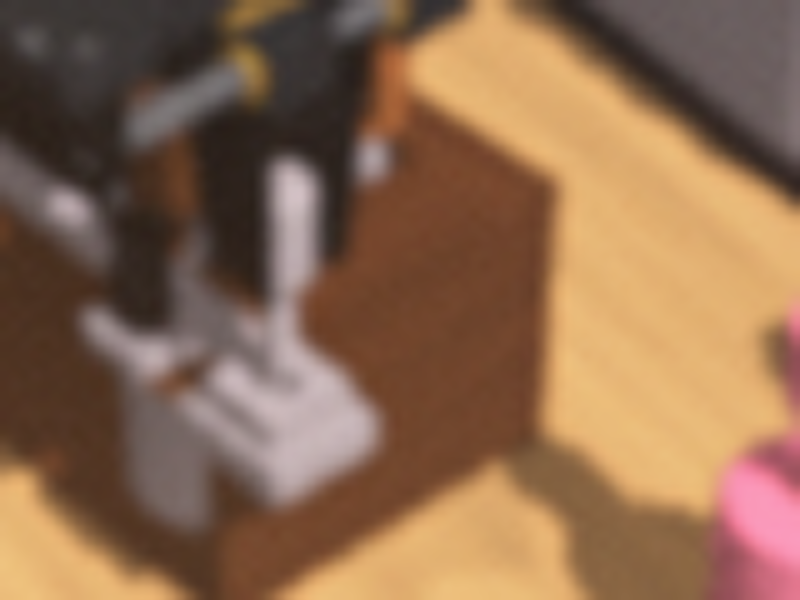

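The tip appears right over the hole, near (285,385), so I'll step down slowly.

Emit:
carry_out:
  motion:
    - [0.3,0.2,1.5,0,1]
    - [0,0,1.5,0,1]
    - [0,0,1.5,0,1]
    - [0,0,0,0,1]

```text
t: 53.8
eef_pos: [525.9, -75.0, 153.9]
tcp_rot: [-3.141, -0.0, 1.718]
ft_force: [-0.0, 0.4, -0.8]
opening: 0.205
grip_force: 30.0
```

Emit:
carry_out:
  motion:
    - [0,0,2,0,1]
    - [0,0,2,0,1]
    - [0,0,2,0,1]
    - [0,0,0,0,1]

```text
t: 54.2
eef_pos: [525.9, -75.1, 147.8]
tcp_rot: [-3.141, -0.0, 1.718]
ft_force: [-0.3, 0.9, 0.3]
opening: 0.204
grip_force: 30.0
```

Emit:
carry_out:
  motion:
    - [0,0,3,0,1]
    - [0,0,3,0,1]
    - [0,0,3,0,1]
    - [0,0,0,0,1]

```text
t: 54.6
eef_pos: [525.9, -75.0, 138.6]
tcp_rot: [-3.141, -0.0, 1.718]
ft_force: [-0.2, -0.2, 0.7]
opening: 0.201
grip_force: 30.0
```

Emit:
carry_out:
  motion:
    - [0,0,4,0,1]
    - [0,0,4,0,1]
    - [0,0,4,0,1]
    - [0,0,3,0,1]
    - [0,0,0.5,0,1]
    - [0,0,0,0,1]

```text
t: 55.2
eef_pos: [526.0, -75.1, 123.5]
tcp_rot: [-3.141, -0.0, 1.718]
ft_force: [0.6, -0.2, -1.2]
opening: 0.205
grip_force: 30.0
```

Emit:
carry_out:
  motion:
    - [0,0,1,0,1]
    - [0,0,0,0,1]
    - [0,0,0,0,0.75]
    - [0,0,0,0,0.7]
    - [0,0,0,0,0.65]
    - [0,0,0,0,0.6]
    - [0,0,-15,0,0.6]
    - [0,0,-30,0,0.6]
    - [0,0,-40,0,0.6]
    - [-30,-30,-10,0,0.6]
    - [-30,-30,0,0,0.6]
    - [0,0,0,0,0.6]

```text
t: 56.4
eef_pos: [473.6, -145.6, 218.2]
tcp_rot: [3.141, 0.001, 1.715]
ft_force: [0.2, -0.5, 0.1]
opening: 0.401
grip_force: 0.0
```

Emit:
carry_out:
  motion:
    - [0,-45,0,0,0.6]
    - [0,-30,0,0,0.6]
    - [0,0,0,0,0.6]

```text
t: 56.7
eef_pos: [398.8, -153.8, 217.6]
tcp_rot: [-3.141, -0.001, 1.716]
ft_force: [-0.4, 0.3, -0.6]
opening: 0.399
grip_force: 0.0
```

Run:
```python
from h import *
s,t=snap(17);s0=load("pics/side0.npz");t0=load("pics/top0.npz")
for x,y in((20,-66),(-25,-66),(20,0),(20,66)):
    b=kn2(t,(*rack(x,y),131),10);print(x,y,[inrack(onz(t,q[0],131)).round(1).tolist() for q in b])
cv2.imwrite("pics/c17.png",np.hstack([cv2.resize(s["color"][140:240,210:310,::-1],(400,400),interpolation=cv2.INTER_CUBIC),cv2.resize(t["color"][130:230,190:290,::-1],(400,400),interpolation=cv2.INTER_CUBIC)]))
```

```text
20 -66 [[32.7, -64.7]]
-25 -66 [[-24.7, -64.8]]
20 0 [[31.6, -0.7]]
20 66 [[31.6, 68.2]]
```

View pics/c17.png

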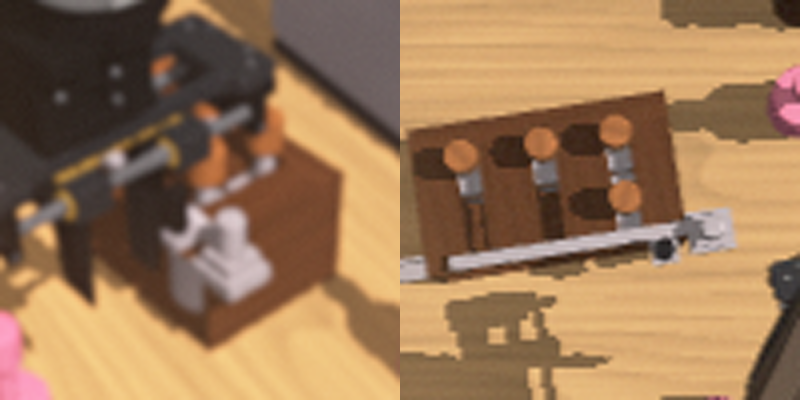

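The pin head sits upright on the bar at (230,240) side and (712,230) top, the bar is closed and all four canisters are behind it. Handing in.

```bash
python3 -c "
from cell import env
print(env.job_done())"
```

```text
the job is handed in; nothing more can be done
None
```

I handed the job in with all four canisters upright in the rack (one lane holds two), the bar closed to its stop, the pin's head resting on the bar, and no sign of contact with the other kitchen things; it returned no verdict.

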